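Pack two leaning ink jars into a mailing carton and fold it shut

ROBOT

A 6-joint arm with a two-finger parallel gripper is mounted at the origin on the work surface; the furniture and walls round the work are solid. World frame = base frame: x ahead of the robot, y to its left, z up, the work surface at z = 0. Lengths are in m, angles in rad, forces in N, time in s.
With the tool pointing down it reaches from about 0.225 to 0.875 m from the base axis. Payload 3.4 kg.
Tool frame: the origin (TCP) lies between the finger pads; the fingertips stand 22 mm ahead of it and the grasp point (between the pads) lies 3 mm ahead of it (manip.finger_overhang is the distance from the TCP to the fingertips, in m); z points along the fingers, y is the line along which they close (so a half turn about z gives the same grasp; the last joint's range is limited). The gripper opens to 85 mm and grips with 20 to 120 N. Pads are 22 mm wide; open, the fingers measure 114 mm over their backs; the gripper's body (76 mm by 85 mm) begins 54 mm behind the grasp point. The pads swing forward as they close: fully open they stand 13 mm farther back than shut.
Start: joints at [1.032, 0.276, 1.505, -0, 1.361, -0.121], TCP at [0.233, 0.526, 0.253] pointing down, gripper open.
Joint ranges: [-2.89, 2.89], [-0.75, 2.08], [0.22, 2.7], [-1.18, 4.32], [0.11, 2.71], [-2.7, 2.7]. Speed limits (rad/s): [2.57, 2.57, 3.14, 3.14, 3.14, 3.14].

INTERFACE

Orientations are given as a unit quaternion [w, x, y, z].
In Python, from rig import get_state, eyes, order, manip gives the robot as it stands.
- The arm moves only by the tool drive_tool, never from a script. Its argument "rows" is a list of rows, each a list of 4 numbers: the shift along the tool's x, y, z in units of 25 mm (1.0 is 25 mm), then the turn about the tool's z in units of 6 degrees (1.0 is 6 degrees). A call has exactly 8 rows; each row is the pose to reach, as a shift and turn from the pose commanded when the call began, along the tool's axes at that moment; what a row does not reach only later rows make up. A row lasts 1/12 s, in which the tool goes at most 41.7 mm and 7.16 degrees, less where a joint would pass 70% of its speed; a pose out of reach is approached as far as the arm can. A call with a gripper value outside its range is refused whole. "grip" is the finger opening in mm, from 0 to 85.4, set as the call begins (left out, the last holds). The fingers move at their own pace and stop on an object; "newtons" is the grip in N (left out, the last holds). Time passes only in rows, so rows that repeat a pose let the fingers close, or fill a call up. It gives the time, the measured TCP pose, the force, the opening and the grip force at its end, in the units of the state.
- get_state(): the state, without advancing time (a new reading comes with each control period).
- eyes.get_image(name): name is "scene" or "top" or "wrist"; returns (picture, depth): 384x512x3 uint8, red, green, blue; 384x512 float32, m along the optical axis (not along the pixel's ray), 0 where there is no reading.
- eyes.camera_info(name): a dict with "fx", "fy", "cx", "cy" (pixels), "dist" ([k1, k2, p1, p2, k3] as OpenCV has them; the pictures are not rectified), "R" (3x3) and "t" (3): a world point X has camera coordinates R X + t. Camera axes: x right, y down, z forward; pixel columns grow to the right and rows downward; lengths in m; the calibration is good to about 2 mm. A picture is of the moment at which its call begins: read the wrist's pose just before it. camera_info takes no time and is no camera call; for the wrist camera it gives the pose at the moment of the call.
- order.sign_off(): hands the job in; it is judged then, once.
The state is a dict: "clock": time; "qpos": joint angles; "qd": joint speeds; "effort": joint torques, N m; "position": TCP position; "ee_rot": TCP orientation; "contact_force": force on the tool from outside, world axes, zero at the start; "moment": the same for the moment, N m; "width": finger opening in m; "gripper_force": force on a finger pad.
Only numpy, scipy, OpenCV 4.12 (cv2) and the standard library are available. Lean on these libraries where they do the work, as an engineer would, in place of code of your own. Each camera call takes 0.05 s, during which the arm holds its last target. There are 200 camera calls.

TASK

Take the two ink jars one at a time out of the slanted wooden rest and set each one upright in an empty cell of the mailing carton; the cell floors are at different heights, so feel each jar touch bottom before you let go: do not drop it or force it down. When both are in, fold the plain flap fully down, then the orange-striped flap fully down over it. Leave the chalk pot in its cell and do not shift the water jar.

Things in the scene. Friction and masses are not known exactly. Their poses are not given: they have to be found in the camera images.
- red_ink: Dark ink jar with a dark red screw cap, round, 50 mm in diameter, 92 mm tall, 0.08 to 0.17 kg, loose. Origin: centre of its underside; z runs up its axis to the cap. Starts leaning about 35 degrees in one of the two bores of the wooden rest.
- clear_ink: Clear grey ink jar with a black screw cap, round, 46 mm in diameter, 88 mm tall, 0.08 to 0.17 kg, loose. Origin: centre of its underside; z runs up its axis to the cap. Starts leaning in the other bore (which is which varies).
- ink_rest: Slanted wooden rest, fixed, 190 mm (its x) by 110 mm (its y). Origin: centre of its foot on the table. Two round bores (53 mm wide, 40 mm deep) 106 mm apart along its x lean 35 degrees from vertical: the caps point up and toward its -y side, which faces to the right seen from the robot, away from the carton. A jar stands about 50 mm out of the block's upper face.
- carton: Open mailing carton of cardboard, fixed to the table, 232 mm long (x), 160 mm wide (y), walls 140 mm high and 4 mm thick. Origin: centre of its underside. Inside, cardboard partitions (3 mm thick, tops 60 mm above the table) make a row of three square cells along its x, each 58 mm clear, 62 mm apart; beyond the row at either side there is free space to the long walls (about 44 mm wide).
- cell0 (a point): Centre of the cell at the -x end of the row, 10 mm above the table, on its floor. Holds the chalk pot.
- cell1 (a point): Centre of the middle cell, 10 mm above the table. Empty at the start. The top of its springy foam floor pad (3 N per mm) lies at an unknown height, 0 to 30 mm above this point, different each time.
- cell2 (a point): Centre of the cell at the +x end of the row, 10 mm above the table. Empty at the start. The top of its springy foam floor pad (3 N per mm) lies at an unknown height, 0 to 30 mm above this point, different each time.
- chalk_pot: White labelled pot with a black cap, 53 mm in diameter, 66 mm tall, loose, already standing in cell0. Origin: centre of its underside.
- plain_flap (a joint): Plain cardboard flap hinged along the top of the carton's -y wall, 228 mm long and 85 mm wide, 3 mm thick. Radians: 0 = folded flat over the carton, 1.57 = upright, more = leaning outward (stop at 2.5). Stiff crease (0.06 N m): stays where it is left; starts at 2.0 to 2.35.
- plain_flap_hinge (a point): Middle of the plain flap's hinge line, 141.5 mm above the table; the line runs along the carton's x.
- striped_flap (a joint): Cardboard flap with an orange stripe near its free edge, hinged along the top of the carton's +y wall, 228 mm long and 90 mm wide, 3 mm thick. Radians: 0 = folded flat (over the plain flap), 1.57 = upright, more = leaning outward (stop at 2.5). Stiff crease (0.06 N m): stays where it is left; starts at 2.0 to 2.35.
- striped_flap_hinge (a point): Middle of the striped flap's hinge line, 145.5 mm above the table; the line runs along the carton's x.
- water_jar: White brush-water jar, 86 mm across, 95 mm tall, loose, standing behind the work. Origin: centre of its underside. To be left alone.
Not all that is in view belongs to the job. What is shaped like the chalk_pot but pink is not meant.

How it is judged:
On the way, in this order (a step that is already met when the one before it is completed fails the run):
1. one ink jar stands upright in a cell, let go, both flaps still open (((((horizontal distance between red_ink and cell1 below 0.013 m and z of red_ink in the frame of cell1 between -0.005 and 0.035 m) or (horizontal distance between red_ink and cell2 below 0.013 m and z of red_ink in the frame of cell2 between -0.005 and 0.035 m)) and angle between red_ink's own z axis and vertical below 0.17 rad and linear speed of red_ink below 0.03 m/s and contact force between red_ink and the fingers below 0.2 N) or (((horizontal distance between clear_ink and cell1 below 0.013 m and z of clear_ink in the frame of cell1 between -0.005 and 0.035 m) or (horizontal distance between clear_ink and cell2 below 0.013 m and z of clear_ink in the frame of cell2 between -0.005 and 0.035 m)) and angle between clear_ink's own z axis and vertical below 0.17 rad and linear speed of clear_ink below 0.03 m/s and contact force between clear_ink and the fingers below 0.2 N)) and value of joint each of plain_flap, striped_flap above 1.2 rad), for 0.2 s.
2. both ink jars stand upright in cells, let go, both flaps still open (((horizontal distance between red_ink and cell1 below 0.013 m and z of red_ink in the frame of cell1 between -0.005 and 0.035 m) or (horizontal distance between red_ink and cell2 below 0.013 m and z of red_ink in the frame of cell2 between -0.005 and 0.035 m)) and angle between each of red_ink, clear_ink's own z axis and vertical below 0.17 rad and linear speed of each of red_ink, clear_ink below 0.03 m/s and ((horizontal distance between clear_ink and cell1 below 0.013 m and z of clear_ink in the frame of cell1 between -0.005 and 0.035 m) or (horizontal distance between clear_ink and cell2 below 0.013 m and z of clear_ink in the frame of cell2 between -0.005 and 0.035 m)) and contact force between each of red_ink, clear_ink and the fingers below 0.2 N and value of joint each of plain_flap, striped_flap above 1.2 rad), for 0.2 s.
3. the plain flap is folded down while the striped flap is still up (value of joint plain_flap below 0.15 rad and value of joint striped_flap above 0.8 rad), for 0.2 s.
At the end, for the whole second after the job is handed in: Both ink jars and the chalk pot stand at rest in cells, within 13 mm of a cell centre, underside 5 mm below to 35 mm above its point, leaning under 10 degrees; both flaps within 0.15 rad of flat; the water jar within 30 mm of its place (((horizontal distance between red_ink and cell1 below 0.013 m and z of red_ink in the frame of cell1 between -0.005 and 0.035 m) or (horizontal distance between red_ink and cell2 below 0.013 m and z of red_ink in the frame of cell2 between -0.005 and 0.035 m)) and angle between each of red_ink, clear_ink, chalk_pot's own z axis and vertical below 0.17 rad and linear speed of each of red_ink, clear_ink, chalk_pot below 0.03 m/s and ((horizontal distance between clear_ink and cell1 below 0.013 m and z of clear_ink in the frame of cell1 between -0.005 and 0.035 m) or (horizontal distance between clear_ink and cell2 below 0.013 m and z of clear_ink in the frame of cell2 between -0.005 and 0.035 m)) and (horizontal distance between chalk_pot and cell0 below 0.013 m and z of chalk_pot in the frame of cell0 between -0.005 and 0.035 m) and value of joint each of plain_flap, striped_flap below 0.15 rad and distance of water_jar from where it was at the start of the episode below 0.03 m); the robot touches nothing.
It fails at once if an ink jar is dropped (moves faster than 0.3 m/s while not held, a fall of about 5 mm) ((linear speed of red_ink above 0.3 m/s and contact force between red_ink and the fingers below 0.2 N) or (linear speed of clear_ink above 0.3 m/s and contact force between clear_ink and the fingers below 0.2 N)).
It fails at once if an ink jar is forced down (more than 30 N between it and the carton) (contact force between any of red_ink, clear_ink and carton above 30 N).
It fails at once if the chalk pot is taken out of its cell (horizontal distance between chalk_pot and cell0 above 0.02 m).
It fails at once if the water jar is shifted by more than 30 mm (distance of water_jar from where it was at the start of the episode above 0.03 m).
It also fails if it takes over 72 s, if anything falls off the work surface, if the arm or the gripper's body presses on something with over 40 N, if the wrist force passes 120 N, or if a joint passes its speed limit or range.

## Working session

There is one attempt and no reset: what is moved stays moved. The work goes in short steps, Python scripts to look and compute and a tool call to move; the robot and the scene stay as the last step left them, time stands still between calls to the robot, and variables do not carry over. Pictures are saved under pics/ and viewed, at most 10 in all, crops included, and the job is handed in when it is done.

Besides the shell and the picture viewer there is one more tool, called by a JSON object that holds its "fn" and its "kwargs", one argument or row to a line. drive_tool: Moves the arm, as the interface text tells. Its arguments: {"type":"object","properties":{"rows":{"type":"array","items":{"type":"array","items":{"type":"number"}}},"grip":{"type":"number"},"newtons":{"type":"number"}},"required":["rows"]}

```bash
ls; mkdir -p pics
python3 - <<'E'
from rig import get_state, eyes, order, manip
import cv2,numpy as np
print(get_state()); print([a for a in dir(manip) if a[0]!='_'])
for n in("scene","top"):
    im,d=eyes.get_image(n); cv2.imwrite(f"pics/{n}0.png",im[:,:,::-1]); np.save(f"pics/{n}0.npy",d); np.save(f"pics/{n}0i.npy",im)
    print(n,eyes.camera_info(n))
E
```

```text
pics
{'clock': 0.0, 'qpos': array([ 1.03204506e+00,  2.76597099e-01,  1.50615364e+00, -2.37419759e-05,
        1.36071267e+00, -1.21038438e-01]), 'qd': array([ 3.32496266e-04,  1.51648382e-03,  8.58883739e-05,  1.61676835e-04,
       -2.70159070e-04,  7.99240067e-04]), 'effort': array([-3.00860076e-03, -4.16769111e+01, -2.45802552e+01, -3.66975546e-04,
        1.09451966e-02,  2.43815848e-07]), 'position': array([0.23303298, 0.52511114, 0.25243031]), 'ee_rot': array([-2.92028172e-04,  2.07338781e-01,  9.78268754e-01, -8.88699976e-04]), 'contact_force': array([ 0.45092914, -0.90536697, -0.1380911 ]), 'moment': array([ 0.00908356,  0.00599188, -0.04570842]), 'gripper_force': 0.0, 'width': 0.08507729691687099}
['MotionError', 'finger_overhang']
scene {'fx': 439.19469139306136, 'fy': 439.19469139306136, 'cx': 255.28590125255568, 'cy': 183.4988390506544, 'dist': array([-0.06020897,  0.        ,  0.        ,  0.        ,  0.        ]), 'R': array([[-0.46024295,  0.8877341 , -0.01022721],
       [ 0.77091026,  0.39390958, -0.50053233],
       [-0.44031102, -0.23825074, -0.86565743]]), 't': array([ 0.22478096, -0.43185206,  1.76191868])}
top {'fx': 360.01349887773637, 'fy': 360.01349887773637, 'cx': 260.03081659925783, 'cy': 191.6219818796805, 'dist': array([-0.07294365,  0.        ,  0.        ,  0.        ,  0.        ]), 'R': array([[-0.00370236, -0.99988239, -0.01488282],
       [-0.9839351 ,  0.00629895, -0.17841538],
       [ 0.17848815,  0.01398317, -0.9838427 ]]), 't': array([0.07834285, 0.60356812, 1.02494014])}
```

View pics/top0.png

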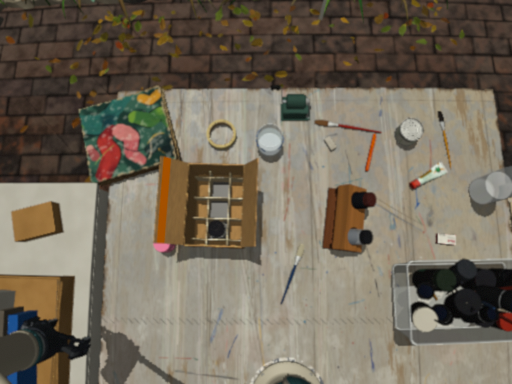

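View pics/scene0.png

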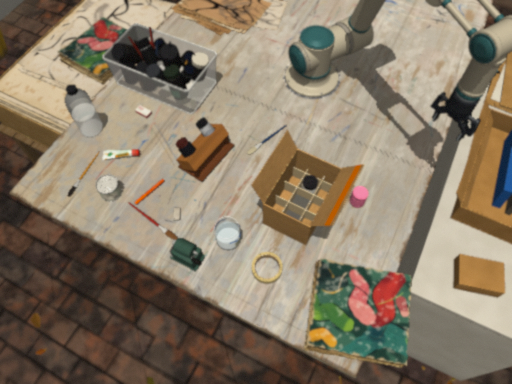

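```bash
cat > h.py <<'E'
from rig import get_state, eyes, order, manip
import cv2,numpy as np
def info(n):
    c=eyes.camera_info(n); c['K']=np.array([[c['fx'],0,c['cx']],[0,c['fy'],c['cy']],[0,0,1]]); return c
def ray(c,uv):
    p=cv2.undistortPoints(np.array(uv,float).reshape(-1,1,2),c['K'],c['dist'])[:,0]
    d=np.c_[p,np.ones(len(p))]
    return -c['R'].T@c['t'], d@c['R']      # dirs with camera z = 1
def onz(c,uv,z):
    o,d=ray(c,uv); return o+d*((z-o[2])/d[:,2])[:,None]
def cloud(c,dep):
    v,u=np.mgrid[:dep.shape[0],:dep.shape[1]]
    o,d=ray(c,np.c_[u.ravel(),v.ravel()]); return (o+d*dep.ravel()[:,None]).reshape(*dep.shape,3)
def proj(c,X):
    return cv2.projectPoints(np.array(X,float).reshape(-1,1,3),cv2.Rodrigues(c['R'])[0],c['t'],c['K'],c['dist'])[0][:,0]
E
python3 - <<'E'
from h import *
out=np.zeros((600,800,3),np.uint8)
def put(n,x0,y0,w,h,s,ox,oy):
    im=cv2.imread(f"pics/{n}0.png")[y0:y0+h,x0:x0+w]; out[oy:oy+h*s,ox:ox+w*s]=cv2.resize(im,None,fx=s,fy=s,interpolation=cv2.INTER_CUBIC)
put("top",150,150,115,100,3,0,0); put("top",315,170,80,90,3,400,0)
put("scene",245,125,120,120,2,0,305); put("scene",165,105,80,90,3,400,300)
cv2.imwrite("pics/comp.png",out)
for n in("top","scene"):
    c=info(n); P=cloud(c,np.load(f"pics/{n}0.npy")); I=np.load(f"pics/{n}0i.npy").astype(int)
    t=P[(P[...,2]<.02)&(abs(P[...,0]-.4)<.1)&(abs(P[...,1])<.1)][:,2]; print(n,"table z",np.median(t),t.std())
    # carton walls tops
    m=(abs(P[...,2]-.14)<.006)&(P[...,0]>.2)&(P[...,0]<.7)&(P[...,1]>0)&(P[...,1]<.4); q=P[m]
    print("wall",len(q),q.min(0),q.max(0), cv2.minAreaRect(q[:,:2].astype(np.float32)))
    hsv=cv2.cvtColor(I.astype(np.uint8),cv2.COLOR_RGB2HSV)
    m=(P[...,2]>.04)&(P[...,0]>.2)&(P[...,0]<.7)&(P[...,1]>-.4)&(P[...,1]<-.05); q=P[m]; print("rest",len(q),q.min(0),q.max(0))
    for lo in (.06,.08,.1): 
        q=P[m&(P[...,2]>lo)]; print(lo,len(q),q.mean(0) if len(q) else '')
E
```

```text
top table z -0.0007692942312611528 0.0027273851634038618
wall 388 [0.43733311 0.1181404  0.13402424] [0.6726398 0.2852504 0.1459468] ((0.5558356046676636, 0.2003309726715088), (0.1625974476337433, 0.2328498810529709), 88.05109405517578)
rest 4772 [ 0.20036538 -0.39991617  0.04000932] [ 0.62250462 -0.13255219  0.18756233]
0.06 4356 [ 0.39985211 -0.27630545  0.11335185]
0.08 3426 [ 0.38033972 -0.29359549  0.1250287 ]
0.1 2354 [ 0.3381743  -0.32836743  0.14151393]
scene table z -0.0008450803037387544 0.003592341986153841
wall 335 [0.43625799 0.11682315 0.13400375] [0.67320283 0.28639622 0.14598233] ((0.554801881313324, 0.20125922560691833), (0.16503402590751648, 0.23770761489868164), 88.01294708251953)
rest 3152 [ 0.20006978 -0.39997009  0.04003535] [ 0.62253684 -0.13273051  0.18647979]
0.06 2827 [ 0.41284617 -0.27565063  0.10843057]
0.08 2167 [ 0.39228829 -0.294151    0.12005255]
0.1 1436 [ 0.35109082 -0.3278979   0.13596176]
```

View pics/comp.png

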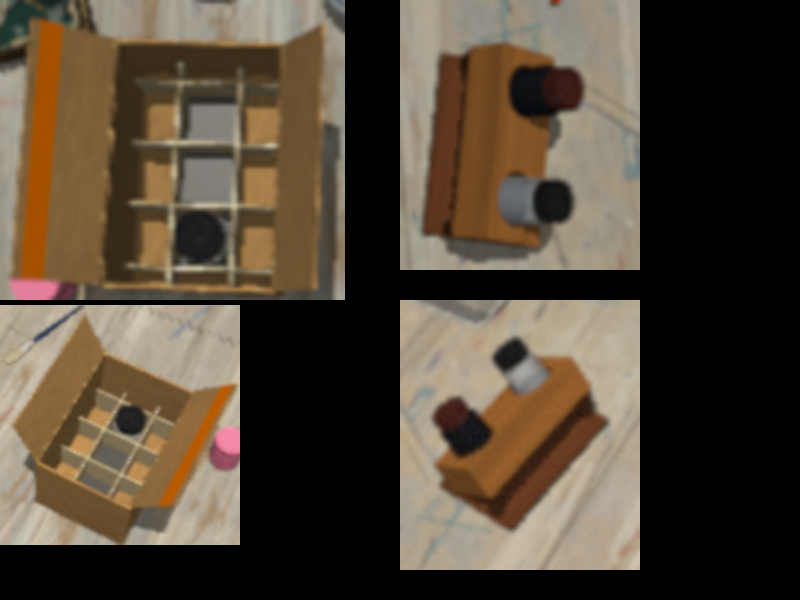

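Run:
```python
from h import *
S=[]
for n in("top","scene"):
    c=info(n); P=cloud(c,np.load(f"pics/{n}0.npy")); I=np.load(f"pics/{n}0i.npy")
    hsv=cv2.cvtColor(I,cv2.COLOR_RGB2HSV).astype(int); S.append((n,c,P,hsv))
    q0=lambda m:P[m]
    R=(P[...,0]>.36)&(P[...,0]<.65)&(P[...,1]>-.30)&(P[...,1]<-.1)
    wood=R&(hsv[...,0]<18)&(hsv[...,1]>110)&(hsv[...,2]>70)&(P[...,2]>.02)
    q=P[wood]
    # plane fit ransac for the slanted face
    rng=np.random.default_rng(0);best=0
    for _ in range(500):
        a=q[rng.choice(len(q),3,False)]; nn=np.cross(a[1]-a[0],a[2]-a[0]); l=np.linalg.norm(nn)
        if l<1e-6: continue
        nn/=l; nn*=np.sign(nn[2]); 
        if not .75<nn[2]<.88: continue
        k=abs((q-a[0])@nn)<.002
        if k.sum()>best: best=k.sum();K=k
    f=q[K];m=f.mean(0);nn=np.linalg.svd(f-m,full_matrices=False)[2][2];nn*=np.sign(nn[2])
    print(n,"face",best,len(q),m.round(4),nn.round(3),"tilt",np.degrees(np.arccos(nn[2])).round(1),"yaw",np.degrees(np.arctan2(nn[0],-nn[1])).round(2), f.min(0),f.max(0))
    # jar points: above face by >6mm
    h=(P-m)@nn
    jr=R&(h>.006)&(h<.07)&(P[...,2]>.04)&~((hsv[...,0]<18)&(hsv[...,1]>110)&(hsv[...,2]>110))
    for nm,s in(("far",P[...,0]>.505),("near",P[...,0]<=.505)):
        a=P[jr&s]; ha=(a-m)@nn; print(nm,len(a),a.mean(0).round(4),"h max",np.percentile(ha,[50,95,99]).round(4), "x range",np.percentile(a[:,0],[1,50,99]).round(4))
        t=a[ha>np.percentile(ha,97)-.005]; print("   cap top",len(t),t.mean(0).round(4),(t.max(0)+t.min(0))/2)
    ch=(hsv[...,2]<60)&(abs(P[...,0]-.5)<.06)&(abs(P[...,1]-.2)<.05)&(P[...,2]>.065)&(P[...,2]<.085); a=P[ch]; print("chalk",len(a),a.mean(0),(a.min(0)+a.max(0))/2)
    for z0 in(.4,): 
        g=(abs(P[...,2]-.06)<.004)&(abs(P[...,0]-.5555)<.1)&(abs(P[...,1]-.2)<.065); a=P[g]; print("part",len(a),cv2.minAreaRect(a[:,:2].astype(np.float32)))
    g=(abs(P[...,0]-.55)<.012)&(abs(P[...,1]-.2)<.015); print("cell1 floor",P[g][:,2].mean())
    g=(abs(P[...,0]-.617)<.012)&(abs(P[...,1]-.2)<.015); print("cell2 floor",P[g][:,2].mean())
    for nm,lo,hi in(("plain",-.02,.114),("str",.284,.42)):
        g=(P[...,2]>.15)&(P[...,0]>.44)&(P[...,0]<.67)&(P[...,1]>lo)&(P[...,1]<hi); a=P[g]; print(nm,len(a),a.min(0).round(3),a.max(0).round(3))
```

```text
top face 583 1401 [ 0.5166 -0.1947  0.0768] [-0.077 -0.562  0.824] tilt 34.5 yaw -7.77 [ 0.42286603 -0.24137502  0.04954149] [ 0.61591845 -0.15859134  0.09574529]
far 346 [ 0.5697 -0.2225  0.1062] h max [0.0358 0.0532 0.0547] x range [0.5478 0.5692 0.5947]
   cap top 119 [ 0.5698 -0.2404  0.1136] [ 0.57016337 -0.24033588  0.11398549]
near 312 [ 0.4647 -0.2108  0.1029] h max [0.038  0.0498 0.051 ] x range [0.4442 0.4641 0.4877]
   cap top 123 [ 0.4635 -0.2268  0.1084] [ 0.46349446 -0.22784217  0.10783939]
chalk 224 [0.49281198 0.20291815 0.07380718] [0.49281752 0.20321776 0.07455696]
part 320 ((0.5561231970787048, 0.2003224492073059), (0.12794466316699982, 0.1975158452987671), 89.42386627197266)
cell1 floor 0.01802407075076522
cell2 floor 0.00983589380952479
plain 996 [0.44  0.078 0.151] [0.665 0.114 0.219]
str 2282 [0.445 0.284 0.15 ] [0.67  0.345 0.215]
scene face 239 976 [ 0.5276 -0.1936  0.0777] [-0.065 -0.549  0.833] tilt 33.6 yaw -6.73 [ 0.42944311 -0.24034748  0.05101323] [ 0.61694931 -0.15877439  0.09548335]
far 234 [ 0.5777 -0.2202  0.1043] h max [0.033  0.0534 0.0543] x range [0.5514 0.5793 0.5973]
   cap top 59 [ 0.5712 -0.238   0.1143] [ 0.5703355  -0.23779975  0.11318701]
near 189 [ 0.4718 -0.2082  0.1012] h max [0.0314 0.0488 0.0507] x range [0.448  0.4729 0.49  ]
   cap top 48 [ 0.4659 -0.2252  0.1093] [ 0.46700856 -0.22490008  0.10933399]
chalk 151 [0.49656387 0.20505564 0.07328483] [0.4944304  0.20582194 0.07362169]
part 211 ((0.5441848635673523, 0.20046484470367432), (0.17280584573745728, 0.12728850543498993), 0.351527601480484)
cell1 floor 0.018135822989385365
cell2 floor 0.012852493651742902
plain 974 [0.44  0.079 0.152] [0.667 0.114 0.22 ]
str 1178 [0.443 0.284 0.15 ] [0.67  0.343 0.215]
```

```bash
cat >> h.py <<'E'
def units(p,deg=None,s=None):
    "shift (tool axes, 25 mm) and turn (6 deg) to bring TCP to p with tool y along world yaw deg (mod 180)"
    from scipy.spatial.transform import Rotation as Ro
    s=s or get_state(); M=Ro.from_quat(np.roll(s['ee_rot'],-1)).as_matrix()
    y=np.degrees(np.arctan2(M[1,1],M[0,1])); t=0 if deg is None else -(((deg-y)+90)%180-90)/6
    print("pos",s['position'].round(4),"yaw",y.round(1),"F",s['contact_force'].round(1),"w",round(s['width'],4),"g",round(s['gripper_force'],1),"t",round(s['clock'],2),
     "UNITS",((np.array(p)-s['position'])@M/.025).round(3),"turn",round(t,2))
E
python3 -c "
from h import *
units([.5714,-.227,.30],-6.3)"
```

```text
pos [0.2331 0.5252 0.2525] yaw 66.1 F [-0.6  0.3  0.4] w 0.0851 g 0.0 t 0.1 UNITS [-24.576 -22.011  -1.868] turn 12.06
```

{"fn": "drive_tool", "kwargs": {
  "rows": [
    [-1, -0.9, -1.2, 0],
    [-2.2, -2, -1.9, 0],
    [-3.4, -3.1, -1.9, 0],
    [-4.6, -4.2, -1.9, 0],
    [-5.8, -5.3, -1.9, 0],
    [-7, -6.4, -1.9, 0],
    [-8.2, -7.5, -1.9, 0],
    [-9.2, -8.4, -1.9, 0]
  ]
}}

```text
clock: 0.77
position: [0.3585, 0.2377, 0.3006]
ee_rot: [0.0, 0.208, 0.978, -0.0]
contact_force: [0.7, -0.2, -0.2]
width: 0.0853
gripper_force: 0.0
```

{"fn": "drive_tool", "kwargs": {
  "rows": [
    [-1.2, -1.1, 0, 0],
    [-2.4, -2.2, 0, 0],
    [-3.6, -3.3, 0, 0],
    [-4.8, -4.4, 0, 0],
    [-6, -5.5, 0, 0],
    [-7.2, -6.6, 0, 0],
    [-8.4, -7.7, 0, 0],
    [-9.2, -8.4, 0, 0]
  ]
}}

```text
clock: 1.43
position: [0.4842, -0.0486, 0.3003]
ee_rot: [0.0, 0.209, 0.978, -0.001]
contact_force: [0.3, 0.9, 0.3]
width: 0.0856
gripper_force: 0.0
```

{"fn": "drive_tool", "kwargs": {
  "rows": [
    [-1.2, -1.1, 0, 1.1],
    [-2.4, -2.2, 0, 2.2],
    [-3.6, -3.3, 0, 3.3],
    [-4.8, -4.4, 0, 4.4],
    [-6, -5, 0, 5.5],
    [-6.2, -5.2, 0, 6.6],
    [-6.2, -5.2, 0, 7.7],
    [-6.2, -5.2, 0, 8.8]
  ]
}}

```text
clock: 2.1
position: [0.5724, -0.2278, 0.2994]
ee_rot: [-0.001, 0.624, 0.782, -0.0]
contact_force: [0.0, 0.1, 0.2]
width: 0.0854
gripper_force: 0.0
```

```bash
python3 -c "
from h import *
units([.5714,-.227,.20],-6.3)"
```

```text
pos [ 0.5724 -0.2278  0.2994] yaw 12.8 F [0.  0.1 0.2] w 0.0854 g 0.0 t 2.1 UNITS [ 0.033 -0.025  3.976] turn 3.19
```

{"fn": "drive_tool", "kwargs": {
  "rows": [
    [0, 0, 0.6, 1],
    [0, 0, 1.2, 2],
    [0, 0, 1.8, 3.2],
    [0, 0, 2.4, 3.2],
    [0, 0, 3, 3.2],
    [0, 0, 3.2, 3.2],
    [0, 0, 3.2, 3.2],
    [0, 0, 3.2, 3.2]
  ]
}}

```text
clock: 2.77
position: [0.5723, -0.2267, 0.2208]
ee_rot: [-0.0, 0.743, 0.67, -0.0]
contact_force: [0.4, -1.0, 0.6]
width: 0.0854
gripper_force: 0.0
```

Run:
```python
from h import *
units([.5714,-.227,.0985],-6.3)
c=info("wrist"); im,d=eyes.get_image("wrist"); P=cloud(c,d)
g=(P[...,2]>.03)&(abs(P[...,0]-.57)<.05)&(P[...,1]>-.28)&(P[...,1]<-.15)
m=np.array([.5166,-.1947,.0768]); nn=np.array([-.0630,-.570,.819]); h=(P-m)@nn
a=P[g&(h>.02)&(h<.065)]; ha=(a-m)@nn
print(len(a),np.percentile(ha,[50,95,99])); t=a[ha>np.percentile(ha,97)-.003]; print(len(t),t.mean(0),(t.min(0)+t.max(0))/2,np.ptp(t,axis=0))
f=P[g&(abs(h)<.004)]; 
if len(f)>50:
    n2=np.linalg.svd(f-f.mean(0),full_matrices=False)[2][2]; print("face n",n2,len(f),h[g&(abs(h)<.004)].mean())
T=t.mean(0); print(proj(c,[T,T-.022*nn, T-.05*nn]))
for X in (T-.022*nn,): cv2.circle(im,tuple(int(v) for v in proj(c,[X])[0]),4,(0,255,0),1)
cv2.imwrite("pics/w1.png",im[:,:,::-1])
```

```text
pos [ 0.5723 -0.2267  0.2208] yaw -5.9 F [ 0.4 -1.   0.6] w 0.0854 g 0.0 t 2.77 UNITS [-0.016 -0.035  4.893] turn 0.06
3285 [0.04432548 0.05399637 0.054604  ]
1238 [ 0.56950863 -0.24036705  0.11413915] [ 0.56938606 -0.24174374  0.11335332] [0.04187647 0.03471709 0.02528767]
face n [-0.07190983 -0.55126214  0.83122742] 4640 0.001258338985664198
[[254.33526734 219.06384613]
 [254.51616714 196.44088149]
 [254.72222543 170.77949333]]
```

View pics/w1.png

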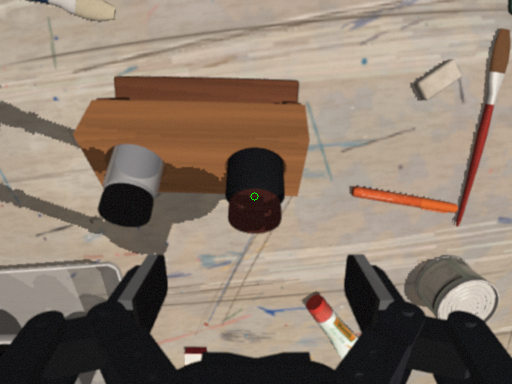

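{"fn": "drive_tool", "kwargs": {
  "rows": [
    [0, 0, 1.2, 0],
    [0, 0, 2.4, 0],
    [0, 0, 3.4, 0],
    [0, 0, 4.2, 0],
    [0, 0, 4.7, 0],
    [-0.06, -0.03, 5.05, 0],
    [-0.06, -0.03, 5.05, 0],
    [-0.06, -0.03, 5.05, 0]
  ]
}}

```text
clock: 3.48
position: [0.5719, -0.2285, 0.0953]
ee_rot: [0.001, 0.743, 0.669, 0.0]
contact_force: [-0.3, 0.1, 0.9]
width: 0.0853
gripper_force: 0.0
```

{"fn": "drive_tool", "kwargs": {
  "rows": [
    [0, 0, 0, 0],
    [0, 0, 0, 0],
    [0, 0, 0, 0],
    [0, 0, 0, 0],
    [0, 0, 0, 0],
    [0, 0, 0, 0],
    [0, 0, 0, 0],
    [0, 0, 0, 0]
  ],
  "grip": 40,
  "newtons": 40
}}

```text
clock: 4.15
position: [0.5719, -0.2285, 0.0959]
ee_rot: [0.001, 0.743, 0.67, 0.0]
contact_force: [-0.6, -1.2, 6.5]
width: 0.0483
gripper_force: 40.9
```

```bash
python3 -c "
from h import *
units([.5714,-.2255,.0947],-6.3); print(get_state()['moment'])
im,d=eyes.get_image('wrist'); cv2.imwrite('pics/w2.png',im[:,:,::-1])
a=np.array([-.065,-.562,.825]); units(get_state()['position']+.03*a);units(get_state()['position']+.044*a)
"
```

```text
pos [ 0.5719 -0.2285  0.0959] yaw -5.9 F [-0.6 -1.2  6.5] w 0.0483 g 40.9 t 4.15 UNITS [ 0.117 -0.033  0.049] turn 0.06
[ 0.04332525  0.16766382 -0.03057644]
pos [ 0.5719 -0.2285  0.0959] yaw -5.9 F [-1.1 -0.   5.9] w 0.0476 g 40.9 t 4.2 UNITS [-0.68  -0.006 -0.989] turn 0
pos [ 0.5719 -0.2285  0.0959] yaw -5.9 F [-1.1 -0.   5.9] w 0.0476 g 40.9 t 4.2 UNITS [-0.997 -0.009 -1.451] turn 0
```

{"fn": "drive_tool", "kwargs": {
  "rows": [
    [-0.09, 0, -0.14, 0],
    [-0.19, 0, -0.28, 0],
    [-0.29, 0, -0.42, 0],
    [-0.39, 0, -0.56, 0],
    [-0.49, 0, -0.71, 0],
    [-0.59, 0, -0.86, 0],
    [-0.69, 0, -1, 0],
    [-0.77, 0, -1.12, 0]
  ]
}}

```text
clock: 4.87
position: [0.5693, -0.2478, 0.1229]
ee_rot: [0.0, 0.743, 0.67, -0.0]
contact_force: [-0.5, 1.1, -1.5]
width: 0.0479
gripper_force: 41.5
```

```bash
python3 -c "
from h import *
units([.5714,-.2255,.0947],-6.3); print(get_state()['moment'])
im,d=eyes.get_image('wrist'); im2,d=eyes.get_image('top'); im3=cv2.imread('pics/w2.png')[:,:,::-1]
o=np.zeros((300,800,3),np.uint8);o[:,:300]=cv2.resize(im[80:280,150:350],(300,300));o[:,300:500]=cv2.resize(im3[80:280,150:350],(200,300));o[:,500:]=cv2.resize(im2[170:260,315:405],(300,300))
cv2.imwrite('pics/w3.png',o[:,:,::-1])
"
```

```text
pos [ 0.5693 -0.2478  0.1229] yaw -5.9 F [-0.5  1.1 -1.5] w 0.0479 g 41.5 t 4.87 UNITS [ 0.897 -0.01   1.129] turn 0.06
[-0.04646207  0.00304663  0.04760848]
```

View pics/w3.png

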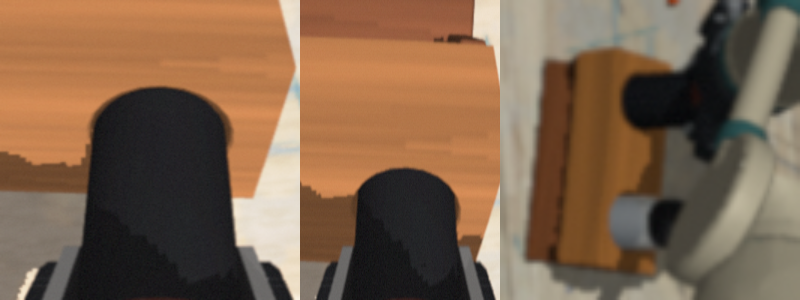

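{"fn": "drive_tool", "kwargs": {
  "rows": [
    [0.12, 0, -0.08, 0],
    [0.22, 0, -0.17, 0],
    [0.3, 0, -0.25, 0],
    [0.39, 0, -0.34, 0],
    [0.47, 0, -0.42, 0],
    [0.56, 0, -0.5, 0],
    [0.65, 0, -0.57, 0],
    [0.73, 0, -0.63, 0]
  ]
}}

```text
clock: 5.63
position: [0.5712, -0.2309, 0.1387]
ee_rot: [0.002, 0.742, 0.67, -0.001]
contact_force: [-0.9, -7.1, -2.9]
width: 0.0479
gripper_force: 42.9
```

```bash
cat >> h.py <<'E'
def axis(name="wrist",save=None):
    "points of the held jar just ahead of the fingers, seen in depth"
    c=info(name); s=get_state(); im,d=eyes.get_image(name); P=cloud(c,d)
    if save: cv2.imwrite(save,im[:,:,::-1])
    return s,c,im,P
E
python3 -c "
from h import *
units([.5714,-.2255,.0947],-6.3); print(get_state()['moment'])
axis(save='pics/w4.png')
"
```

```text
pos [ 0.5712 -0.2309  0.1387] yaw -5.9 F [-0.9 -7.1 -2.9] w 0.0479 g 42.9 t 5.63 UNITS [ 0.222 -0.016  1.759] turn 0.07
[-1.34937442  0.21385751  0.01011449]
```

View pics/w4.png

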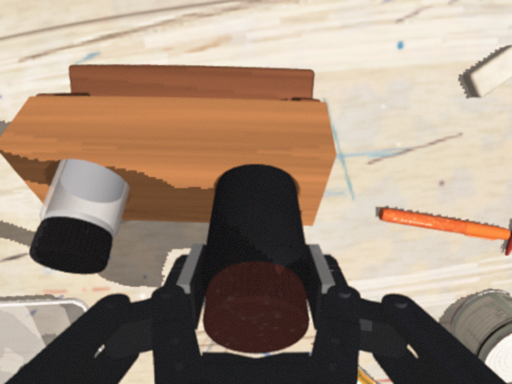

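```bash
cat >> h.py <<'E'
def tilt(dark=True):
    from scipy.spatial.transform import Rotation as Ro
    s,c,im,P=axis(); M=Ro.from_quat(np.roll(s['ee_rot'],-1)).as_matrix()
    Q=(P-s['position'])@M   # tool frame
    sat=im.max(2).astype(int)-im.min(2)
    g=(abs(Q[...,1])<.006)&(abs(Q[...,0])<.09)&(Q[...,2]>-.05)&(Q[...,2]<.085)&(P[...,2]>.01)&(sat<45)
    q=Q[g][:,[0,2]]
    # dominant line through the ridge
    rng=np.random.default_rng(1);b=0
    for _ in range(400):
        a=q[rng.choice(len(q),2,False)]; t=a[1]-a[0]; l=np.linalg.norm(t)
        if l<.015: continue
        n=np.array([-t[1],t[0]])/l
        if abs(t[1])/l<.5: continue
        k=abs((q-a[0])@n)<.0012
        if k.sum()>b:b=k.sum();K=k
    f=q[K]; t=np.linalg.svd(f-f.mean(0),full_matrices=False)[2][0]; t*=np.sign(t[1])
    print("tilt deg (tool x per down)",np.degrees(np.arctan2(t[0],t[1])).round(1),"n",b,len(q),"z span",f.min(0).round(4),f.max(0).round(4),"mean",f.mean(0).round(4))
E
python3 -c "
from h import *
tilt()"
```

```text
tilt deg (tool x per down) 22.3 n 2508 5411 z span [ 0.0105 -0.0285] [0.0423 0.0498] mean [ 0.023  -0.0001]
```

{"fn": "drive_tool", "kwargs": {
  "rows": [
    [0.13, 0, -0.08, 0],
    [0.26, 0, -0.17, 0],
    [0.38, 0, -0.25, 0],
    [0.5, 0, -0.33, 0],
    [0.62, 0, -0.4, 0],
    [0.74, 0, -0.46, 0],
    [0.87, 0, -0.52, 0],
    [0.98, 0, -0.56, 0]
  ]
}}

```text
clock: 6.4
position: [0.5738, -0.205, 0.1524]
ee_rot: [0.0, 0.743, 0.67, -0.0]
contact_force: [-0.8, -4.3, -4.0]
width: 0.0477
gripper_force: 41.8
```

```bash
python3 -c "
from h import *
units([.5714,-.2255,.0947],-6.3)
tilt()"
```

```text
pos [ 0.5738 -0.205   0.1524] yaw -5.9 F [-0.8 -4.3 -4. ] w 0.0477 g 41.8 t 6.4 UNITS [-0.821 -0.01   2.309] turn 0.06
tilt deg (tool x per down) -4.5 n 974 4391 z span [ 0.0166 -0.0213] [0.0257 0.0644] mean [0.0226 0.0067]
```

{"fn": "drive_tool", "kwargs": {
  "rows": [
    [0, 0, -0.4, 0],
    [0, 0, -1.2, 0],
    [0, 0, -2.2, 0],
    [0, 0, -3.2, 0],
    [0, 0, -4.2, 0],
    [0, 0, -5.2, 0],
    [0, 0, -6.2, 0],
    [0, 0, -6.6, 0]
  ]
}}

```text
clock: 7.12
position: [0.5749, -0.2034, 0.322]
ee_rot: [0.002, 0.742, 0.67, 0.003]
contact_force: [0.5, 0.2, -1.2]
width: 0.0481
gripper_force: 42.2
```

```bash
cat >> h.py <<'E'
def prof():
    "held jar: ridge x of the tool frame at steps of tool z"
    from scipy.spatial.transform import Rotation as Ro
    s,c,im,P=axis(); M=Ro.from_quat(np.roll(s['ee_rot'],-1)).as_matrix()
    Q=(P-s['position'])@M; g=(abs(Q[...,1])<.004)&(abs(Q[...,0])<.06)&(Q[...,2]<.09)
    q=Q[g]
    for z in np.arange(-.035,.09,.005):
        k=abs(q[:,2]-z)<.0025
        if k.sum()>3: print((z*1000).round(),k.sum(),(np.median(q[k,0])*1000).round(1),end=' | ')
    print()
E
python3 -c "
from h import *
units([.617,.1984,.32],88)
tilt();prof()"
```

```text
pos [ 0.5749 -0.2034  0.322 ] yaw -5.9 F [ 0.5  0.2 -1.2] w 0.0481 g 42.2 t 7.12 UNITS [16.159  0.026  0.101] turn 14.35
tilt deg (tool x per down) -2.4 n 1140 4561 z span [ 0.0194 -0.0221] [0.0248 0.0543] mean [0.0228 0.0011]
-25.0 797 -7.5 | -20.0 1318 13.4 | -15.0 107 23.9 | -10.0 91 23.2 | -5.0 73 22.6 | 0.0 198 23.1 | 5.0 105 25.1 | 10.0 55 24.8 | 15.0 51 24.1 | 20.0 42 23.6 | 25.0 40 23.0 | 30.0 40 22.3 | 35.0 36 21.7 | 40.0 29 20.9 | 45.0 28 20.4 | 50.0 25 19.8 | 55.0 25 19.2 | 60.0 22 18.5 | 65.0 22 17.9 |
```

{"fn": "drive_tool", "kwargs": {
  "rows": [
    [0.6, 0, 0, -0.5],
    [1.8, 0, 0, -1.5],
    [3.2, 0, 0, -2.6],
    [4.6, 0, 0, -3.7],
    [6, 0, 0, -4.8],
    [7.4, 0, 0, -5.9],
    [8.8, 0, 0, -7],
    [9.6, 0, 0, -8]
  ]
}}

```text
clock: 7.88
position: [0.5973, 0.0385, 0.315]
ee_rot: [-0.003, 0.403, 0.915, 0.001]
contact_force: [0.8, -0.7, -1.2]
width: 0.0476
gripper_force: 42.1
```

```bash
python3 -c "
from h import *
units([.6094,.1987,.32],88)"
```

```text
pos [0.5973 0.0385 0.315 ] yaw 42.5 F [ 0.8 -0.7 -1.2] w 0.0476 g 42.1 t 7.88 UNITS [ 4.395  4.688 -0.176] turn -7.58
```

{"fn": "drive_tool", "kwargs": {
  "rows": [
    [0.6, 0.6, -0.1, -1],
    [1.4, 1.4, -0.2, -2],
    [2.2, 2.3, -0.2, -3],
    [3, 3.2, -0.2, -4],
    [3.7, 3.9, -0.2, -5],
    [4.2, 4.4, -0.2, -6],
    [4.35, 4.6, -0.2, -7],
    [4.4, 4.68, -0.2, -7.6]
  ]
}}

```text
clock: 8.55
position: [0.6104, 0.1965, 0.3196]
ee_rot: [-0.003, 0.017, 1.0, 0.001]
contact_force: [-0.0, 0.4, -1.9]
width: 0.0478
gripper_force: 42.1
```

Run:
```python
from h import *
units([.6094,.1987,.32],88); prof()
s,c,im,P=axis(save='pics/w5.png')
# carton wall tops and partitions seen from here
for z,lo in((.14,.005),(.06,.004)):
    g=(abs(P[...,2]-z)<lo)&(abs(P[...,0]-.555)<.13)&(abs(P[...,1]-.2)<(.09 if z>.1 else .065)); q=P[g]; print(z,len(q),q.min(0),q.max(0))
for lo,hi in((.53,.58),(.60,.635)):
    g=(P[...,0]>lo)&(P[...,0]<hi)&(abs(P[...,1]-.2)<.02)&(P[...,2]<.05); q=P[g]; print(len(q),np.percentile(q[:,2],[5,25,50,75,95]) if len(q) else '')
```

```text
pos [0.6104 0.1965 0.3196] yaw 88.1 F [-0.   0.4 -1.9] w 0.0478 g 42.1 t 8.55 UNITS [ 0.042  0.085 -0.018] turn 0.01
-25.0 744 -7.4 | -20.0 1367 13.4 | -15.0 99 24.3 | -10.0 96 23.6 | -5.0 77 23.1 | 0.0 189 23.7 | 5.0 106 25.6 | 10.0 54 25.3 | 15.0 53 24.7 | 20.0 42 24.2 | 25.0 44 23.4 | 30.0 33 22.8 | 35.0 38 22.2 | 40.0 33 21.6 | 45.0 24 20.8 | 50.0 30 20.4 | 55.0 24 19.8 | 60.0 24 19.2 | 65.0 19 18.4 | 
0.14 2517 [0.44641968 0.11678505 0.13500142] [0.67359831 0.28283902 0.14499734]
0.06 2492 [0.43985971 0.13501261 0.05601865] [0.66943048 0.26495189 0.06396149]
1184 [0.01666299 0.01743167 0.01796538 0.01856226 0.0193794 ]
710 [0.00864789 0.00934603 0.0098906  0.01045392 0.01131355]
```

View pics/w5.png

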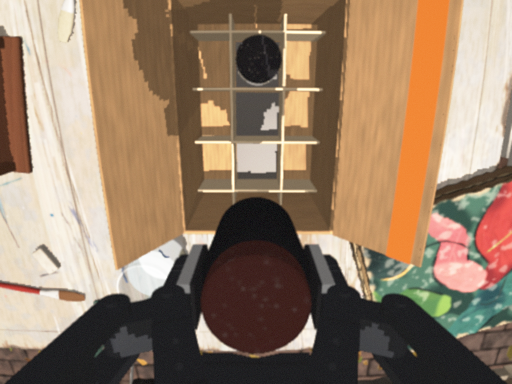

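Run:
```python
from h import *
c=info("wrist")
q=onz(c,[[231,139],[284,138],[231,190],[283,188],[232,89.5],[285,88]],.06); print(q.round(4)); print("cell2",q[:4].mean(0),"cell1",q[[0,1,4,5]].mean(0))
X=[[.617,.1984,.06],[.555,.2005,.06]]; print(proj(c,X))
```

```text
[[0.5808 0.1669 0.06  ]
 [0.5821 0.2309 0.06  ]
 [0.6451 0.1629 0.06  ]
 [0.645  0.2289 0.06  ]
 [0.5235 0.1715 0.06  ]
 [0.5242 0.233  0.06  ]]
cell2 [0.61323681 0.19739674 0.06      ] cell1 [0.55262961 0.20058279 0.06      ]
[[258.15234774 167.26871149]
 [257.98677709 116.10086943]]
```

{"fn": "drive_tool", "kwargs": {
  "rows": [
    [0, 0.08, 0.6, 0],
    [0, 0.08, 1.8, 0],
    [0, 0.08, 3, 0],
    [0, 0.08, 4.2, 0],
    [0, 0.08, 5.4, 0],
    [0, 0.08, 6.4, 0],
    [0, 0.08, 7, 0],
    [0, 0.08, 7.2, 0]
  ],
  "newtons": 30
}}

```text
clock: 9.32
position: [0.6087, 0.1951, 0.1377]
ee_rot: [-0.005, 0.022, 1.0, -0.001]
contact_force: [-0.5, 0.3, -2.1]
width: 0.0478
gripper_force: 42.1
```

{"fn": "drive_tool", "kwargs": {
  "rows": [
    [0, 0, 0.2, 0],
    [0, 0, 0.4, 0],
    [0, 0, 0.6, 0],
    [0, 0, 0.8, 0],
    [0, 0, 1, 0],
    [0, 0, 1.05, 0],
    [0, 0, 1.05, 0],
    [0, 0, 1.05, 0]
  ]
}}

```text
clock: 9.98
position: [0.612, 0.1961, 0.1163]
ee_rot: [0.0, 0.02, 1.0, 0.0]
contact_force: [0.1, -0.8, -1.3]
width: 0.0476
gripper_force: 42.1
```

```bash
python3 -c "
from h import *
units([.61,.1987,.115],88); prof()"
```

```text
pos [0.612  0.1961 0.1163] yaw 87.7 F [ 0.1 -0.8 -1.3] w 0.0476 g 42.1 t 9.98 UNITS [0.086 0.099 0.052] turn -0.06
-25.0 729 -7.5 | -20.0 1381 13.3 | -15.0 110 24.3 | -10.0 92 23.8 | -5.0 74 23.2 | 0.0 192 23.7 | 5.0 109 25.6 | 10.0 75 25.1 | 15.0 67 24.6 | 20.0 44 24.1 | 25.0 42 23.5 | 30.0 38 22.9 | 35.0 34 22.2 | 40.0 33 21.7 | 45.0 27 21.0 | 50.0 26 20.5 | 55.0 78 25.9 | 60.0 68 27.2 | 65.0 53 27.6 | 70.0 25 27.9 | 75.0 30 27.8 | 80.0 23 27.9 | 85.0 20 27.9 |
```

{"fn": "drive_tool", "kwargs": {
  "rows": [
    [-0.03, 0.02, 0, 0],
    [-0.06, 0.04, 0, 0],
    [-0.1, 0.05, 0, 0],
    [-0.14, 0.05, 0, 0],
    [-0.18, 0.05, 0, 0],
    [-0.22, 0.05, 0, 0],
    [-0.26, 0.05, 0, 0],
    [-0.3, 0.05, 0, 0]
  ],
  "grip": 40,
  "newtons": 30
}}

```text
clock: 10.7
position: [0.6173, 0.1971, 0.1158]
ee_rot: [-0.002, 0.02, 1.0, -0.0]
contact_force: [-5.8, 1.2, 2.0]
width: 0.048
gripper_force: 42.5
```

```bash
python3 -c "
from h import *
units([.613,.1975,.115],88); print(get_state()['moment']); prof()"
```

```text
pos [0.6173 0.1971 0.1158] yaw 87.7 F [-5.8  1.2  2. ] w 0.048 g 42.5 t 10.7 UNITS [0.173 0.009 0.035] turn -0.06
[0.15916629 1.26825735 0.0018249 ]
-25.0 726 -8.0 | -20.0 1364 13.1 | -15.0 114 23.8 | -10.0 96 23.2 | -5.0 86 22.7 | 0.0 206 23.8 | 5.0 131 25.4 | 10.0 71 25.1 | 15.0 58 24.7 | 20.0 46 24.3 | 25.0 44 23.8 | 30.0 41 23.1 | 35.0 37 22.8 | 40.0 31 22.4 | 45.0 29 21.9 | 50.0 30 21.4 | 55.0 81 30.8 | 60.0 74 31.9 | 65.0 46 32.5 | 70.0 24 32.7 | 75.0 22 32.7 | 80.0 19 32.7 | 85.0 20 32.6 |
```

{"fn": "drive_tool", "kwargs": {
  "rows": [
    [-0.04, 0, 0, 0],
    [-0.08, 0, 0, 0],
    [-0.12, 0, 0, 0],
    [-0.16, 0, 0, 0],
    [-0.2, 0, 0, 0],
    [-0.24, 0, 0, 0],
    [-0.26, 0, 0, 0],
    [-0.26, 0, 0, 0]
  ]
}}

```text
clock: 11.42
position: [0.6221, 0.1968, 0.1157]
ee_rot: [-0.004, 0.02, 1.0, -0.0]
contact_force: [-8.3, 0.7, 4.2]
width: 0.0477
gripper_force: 42.8
```

```bash
python3 -c "
from h import *
units([.613,.1975,.115],88); print(get_state()['moment']); prof()"
```

```text
pos [0.6221 0.1968 0.1157] yaw 87.7 F [-8.3  0.7  4.2] w 0.0477 g 42.8 t 11.42 UNITS [0.363 0.012 0.03 ] turn -0.06
[ 0.17276157  1.68307483 -0.0132697 ]
-25.0 565 -1.2 | -20.0 1407 6.6 | -15.0 143 21.5 | -10.0 121 21.5 | -5.0 155 21.6 | 0.0 222 24.0 | 5.0 90 25.3 | 10.0 78 25.2 | 15.0 69 25.2 | 20.0 64 25.1 | 25.0 52 25.0 | 30.0 53 25.0 | 35.0 50 24.9 | 40.0 41 24.9 | 45.0 39 24.9 | 50.0 39 24.6 | 55.0 99 35.4 | 60.0 67 34.1 | 65.0 38 37.1 | 70.0 23 37.2 | 75.0 22 37.2 | 80.0 15 37.1 | 85.0 23 37.1 |
```

{"fn": "drive_tool", "kwargs": {
  "rows": [
    [0.1, 0, 0, 0],
    [0.21, 0, 0, 0],
    [0.21, 0, 0.2, 0],
    [0.21, 0, 0.4, 0],
    [0.21, 0, 0.6, 0],
    [0.21, 0, 0.8, 0],
    [0.21, 0, 0.95, 0],
    [0.21, 0, 1, 0]
  ]
}}

```text
clock: 12.13
position: [0.6205, 0.1968, 0.0899]
ee_rot: [-0.001, 0.02, 1.0, -0.0]
contact_force: [-3.5, -0.3, 0.1]
width: 0.0478
gripper_force: 42.5
```

{"fn": "drive_tool", "kwargs": {
  "rows": [
    [0, 0, 0, 0],
    [0, 0, 0, 0],
    [0, 0, 0.04, 0],
    [0, 0, 0.08, 0],
    [0, 0, 0.12, 0],
    [0, 0, 0.16, 0],
    [0, 0, 0.2, 0],
    [0, 0, 0.2, 0]
  ]
}}

```text
clock: 12.8
position: [0.6206, 0.197, 0.086]
ee_rot: [-0.0, 0.02, 1.0, 0.0]
contact_force: [-4.0, 0.1, 0.6]
width: 0.0476
gripper_force: 42.5
```

{"fn": "drive_tool", "kwargs": {
  "rows": [
    [0, 0, 0.02, 0],
    [0, 0, 0.04, 0],
    [0, 0, 0.06, 0],
    [0, 0, 0.08, 0],
    [0, 0, 0.1, 0],
    [0, 0, 0.1, 0],
    [0, 0, 0.1, 0],
    [0, 0, 0.1, 0]
  ]
}}

```text
clock: 13.47
position: [0.6207, 0.197, 0.0835]
ee_rot: [-0.0, 0.02, 1.0, 0.0]
contact_force: [-3.8, -0.1, -0.0]
width: 0.048
gripper_force: 42.5
```

```bash
python3 -c "
from h import *
units([.617,.1975,.08],88); print(get_state()['moment']); prof()"
```

```text
pos [0.6207 0.197  0.0835] yaw 87.7 F [-3.8 -0.1 -0. ] w 0.048 g 42.5 t 13.47 UNITS [0.147 0.015 0.138] turn -0.06
[0.03389857 0.71226605 0.03533833]
-25.0 572 -6.2 | -20.0 1421 8.7 | -15.0 136 21.9 | -10.0 118 21.7 | -5.0 135 21.7 | 0.0 229 23.9 | 5.0 100 25.3 | 10.0 71 25.2 | 15.0 73 25.1 | 20.0 57 25.1 | 25.0 163 34.9 | 30.0 96 25.2 | 35.0 86 24.8 | 40.0 85 24.8 | 45.0 65 24.7 | 50.0 69 24.5 | 55.0 47 36.2 | 60.0 27 36.4 | 65.0 544 48.3 | 70.0 13 36.4 |
```

{"fn": "drive_tool", "kwargs": {
  "rows": [
    [0.05, 0.02, 0, 0],
    [0.1, 0.02, 0, 0],
    [0.14, 0.02, 0, 0],
    [0.14, 0.02, 0.03, 0],
    [0.14, 0.02, 0.06, 0],
    [0.14, 0.02, 0.08, 0],
    [0.14, 0.02, 0.08, 0],
    [0.14, 0.02, 0.08, 0]
  ]
}}

```text
clock: 14.18
position: [0.6174, 0.1976, 0.0815]
ee_rot: [0.0, 0.02, 1.0, 0.0]
contact_force: [-0.0, -0.5, -2.3]
width: 0.0478
gripper_force: 42.3
```

{"fn": "drive_tool", "kwargs": {
  "rows": [
    [0, 0, 0.02, 0],
    [0, 0, 0.04, 0],
    [0, 0, 0.06, 0],
    [0, 0, 0.06, 0],
    [0, 0, 0.06, 0],
    [0, 0, 0.06, 0],
    [0, 0, 0.06, 0],
    [0, 0, 0.06, 0]
  ]
}}

```text
clock: 14.85
position: [0.6172, 0.1976, 0.0801]
ee_rot: [0.0, 0.02, 1.0, 0.0]
contact_force: [0.7, 1.0, -1.4]
width: 0.0476
gripper_force: 42.3
```

```bash
python3 -c "
from h import *
units([.617,.1975,.08],88); print(get_state()['moment']); prof()"
```

```text
pos [0.6172 0.1976 0.0801] yaw 87.7 F [ 0.7  1.  -1.4] w 0.0476 g 42.3 t 14.85 UNITS [ 0.008 -0.004  0.004] turn -0.06
[0.01500417 0.0078611  0.00502888]
-25.0 566 -8.9 | -20.0 1439 10.1 | -15.0 129 22.3 | -10.0 114 22.1 | -5.0 129 21.9 | 0.0 216 23.8 | 5.0 108 25.4 | 10.0 78 25.2 | 15.0 64 25.1 | 20.0 152 31.1 | 25.0 102 25.1 | 30.0 98 28.5 | 35.0 90 32.6 | 40.0 52 32.9 | 45.0 37 33.0 | 50.0 30 32.9 | 55.0 33 32.9 | 60.0 450 46.7 | 65.0 209 45.6 | 70.0 6 32.9 |
```

Free of the wall, force about −1.5 N (jar weight); keep lowering by small steps.

{"fn": "drive_tool", "kwargs": {
  "rows": [
    [0, 0, 0.02, 0],
    [0, 0, 0.04, 0],
    [0, 0, 0.06, 0],
    [0, 0, 0.06, 0],
    [0, 0, 0.06, 0],
    [0, 0, 0.06, 0],
    [0, 0, 0.06, 0],
    [0, 0, 0.06, 0]
  ]
}}

```text
clock: 15.57
position: [0.6173, 0.1976, 0.0794]
ee_rot: [0.0, 0.02, 1.0, 0.0]
contact_force: [-2.0, -0.3, 5.3]
width: 0.0478
gripper_force: 46.1
```

{"fn": "drive_tool", "kwargs": {
  "rows": [
    [0, 0, 0.02, 0],
    [0, 0, 0.04, 0],
    [0, 0, 0.06, 0],
    [0, 0, 0.06, 0],
    [0, 0, 0.06, 0],
    [0, 0, 0.06, 0],
    [0, 0, 0.06, 0],
    [0, 0, 0.06, 0]
  ]
}}

```text
clock: 16.23
position: [0.6173, 0.1976, 0.0793]
ee_rot: [0.001, 0.02, 1.0, 0.0]
contact_force: [-3.8, -1.1, 11.9]
width: 0.0476
gripper_force: 49.8
```

{"fn": "drive_tool", "kwargs": {
  "rows": [
    [0, 0, -0.04, 0],
    [0, 0, -0.08, 0],
    [0, 0, -0.08, 0],
    [0, 0, -0.08, 0],
    [0, 0, -0.08, 0],
    [0, 0, -0.08, 0],
    [0, 0, -0.08, 0],
    [0, 0, -0.08, 0]
  ]
}}

```text
clock: 16.9
position: [0.6173, 0.1976, 0.0794]
ee_rot: [0.0, 0.02, 1.0, 0.0]
contact_force: [-1.3, -0.3, 6.2]
width: 0.0481
gripper_force: 46.0
```

```bash
python3 -c "
from h import *
units([.617,.1975,.08],88)
s,c,im,P=axis(save='pics/w6.png')
g=(abs(P[...,0]-s['position'][0])<.015)&(abs(P[...,1]-s['position'][1])<.015)&(P[...,2]>.09)&(P[...,2]<.12); q=P[g]; print(len(q),np.percentile(q[:,2],[5,50,95]))
g=(abs(P[...,0]-.555)<.014)&(abs(P[...,1]-.2)<.014); print('cell1 floor',np.percentile(P[g][:,2],[10,50,90]))
g=(abs(P[...,0]-.493)<.014)&(abs(P[...,1]-.203)<.014); print('chalk top',np.percentile(P[g][:,2],[10,50,90]))
"
```

```text
pos [0.6173 0.1976 0.0794] yaw 87.7 F [-1.3 -0.3  6.2] w 0.0481 g 46.0 t 16.9 UNITS [ 0.013 -0.006 -0.022] turn -0.06
5138 [0.100566   0.10164928 0.10290498]
cell1 floor [0.01712767 0.01799151 0.01879419]
chalk top [0.07308429 0.07407346 0.07504284]
```

View pics/w6.png

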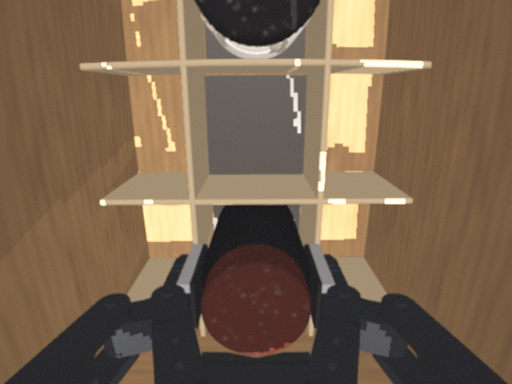

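{"fn": "drive_tool", "kwargs": {
  "rows": [
    [0, 0, -0.05, 0],
    [0, 0, -0.05, 0],
    [0, 0, -0.05, 0],
    [0, 0, -0.05, 0],
    [0, 0, -0.05, 0],
    [0, 0, -0.05, 0],
    [0, 0, -0.05, 0],
    [0, 0, -0.05, 0]
  ],
  "grip": 66
}}

```text
clock: 17.62
position: [0.6172, 0.1976, 0.0802]
ee_rot: [-0.0, 0.02, 1.0, 0.0]
contact_force: [0.0, -0.2, 0.4]
width: 0.0659
gripper_force: 0.0
```

```bash
python3 -c "
from h import *
units([.617,.1975,.08],88)
s,c,im,P=axis()
g=(abs(P[...,0]-s['position'][0])<.015)&(abs(P[...,1]-s['position'][1])<.015)&(P[...,2]>.08)&(P[...,2]<.12); q=P[g]; print(len(q),np.percentile(q[:,2],[5,50,95])); prof()
"
```

```text
pos [0.6172 0.1976 0.0802] yaw 87.7 F [ 0.  -0.2  0.4] w 0.0659 g 0.0 t 17.62 UNITS [ 0.007 -0.005  0.009] turn -0.06
5116 [0.09858871 0.10005616 0.10100628]
-20.0 1812 1.6 | -15.0 144 19.2 | -10.0 116 19.1 | -5.0 109 18.9 | 0.0 213 20.2 | 5.0 143 22.6 | 10.0 87 22.9 | 15.0 64 22.9 | 20.0 157 30.8 | 25.0 108 23.2 | 30.0 101 23.3 | 35.0 98 23.1 | 40.0 87 23.0 | 45.0 37 33.0 | 50.0 33 32.9 | 55.0 32 32.9 | 60.0 416 46.6 | 65.0 239 45.8 | 70.0 9 33.0 |
```

{"fn": "drive_tool", "kwargs": {
  "rows": [
    [0, 0, -0.2, 0],
    [0, 0, -1, 0],
    [0, 0, -2.2, 0],
    [0, 0, -3.6, 0],
    [0, 0, -5, 0],
    [0, 0, -6.4, 0],
    [0, 0, -7.8, 0],
    [0, 0, -8.8, 0]
  ]
}}

```text
clock: 18.38
position: [0.6177, 0.1977, 0.3047]
ee_rot: [0.002, 0.02, 1.0, 0.001]
contact_force: [1.3, -0.3, -0.1]
width: 0.0659
gripper_force: 0.0
```

{"fn": "drive_tool", "kwargs": {
  "rows": [
    [0.4, -1, 0, 1],
    [0.9, -2.4, 0, 2],
    [1.4, -3.9, 0, 3],
    [1.9, -5.4, 0, 4.1],
    [2.4, -6.9, 0, 5.2],
    [2.9, -8.4, 0, 6.3],
    [3.4, -9.9, 0, 7.4],
    [3.8, -11, 0, 8.5]
  ],
  "grip": 85
}}

```text
clock: 19.05
position: [0.5095, -0.0758, 0.3009]
ee_rot: [0.001, 0.452, 0.892, -0.001]
contact_force: [0.1, 0.3, -0.4]
width: 0.0849
gripper_force: 0.0
```

```bash
python3 -c "
from h import *
units([.4653,-.213,.22],-6.3)"
```

```text
pos [ 0.5095 -0.0758  0.3009] yaw 36.3 F [ 0.1  0.3 -0.4] w 0.0849 g 0.0 t 19.05 UNITS [-3.372 -4.672  3.245] turn 7.1
```

{"fn": "drive_tool", "kwargs": {
  "rows": [
    [-0.7, -1, 0.3, 1],
    [-1.4, -2, 0.8, 2],
    [-2.1, -3, 1.4, 3],
    [-2.8, -3.9, 2, 4.1],
    [-3.3, -4.6, 2.6, 5.2],
    [-3.4, -4.7, 3.1, 6.3],
    [-3.4, -4.7, 3.2, 7],
    [-3.4, -4.7, 3.2, 7]
  ]
}}

```text
clock: 19.72
position: [0.4666, -0.2119, 0.2195]
ee_rot: [-0.001, 0.74, 0.672, -0.0]
contact_force: [-0.2, 0.8, -0.2]
width: 0.085
gripper_force: 0.0
```

Run:
```python
from h import *
c=info("wrist"); im,d=eyes.get_image("wrist"); P=cloud(c,d)
g=(P[...,2]>.03)&(abs(P[...,0]-.464)<.045)&(P[...,1]>-.28)&(P[...,1]<-.15)
m=np.array([.5166,-.1947,.0768]); nn=np.array([-.065,-.562,.825]); h=(P-m)@nn
a=P[g&(h>.02)&(h<.065)]; ha=(a-m)@nn
print(len(a),np.percentile(ha,[50,95,99])); t=a[ha>np.percentile(ha,97)-.003]; print(len(t),t.mean(0),np.ptp(t,axis=0))
T=t.mean(0); units(T-.025*nn+[0,0,.003],-6.3)
```

```text
2719 [0.04258175 0.04956233 0.05030918]
1073 [ 0.46381952 -0.22643925  0.10967767] [0.04067395 0.0337058  0.0257619 ]
pos [ 0.4672 -0.2118  0.2202] yaw -5.3 F [-0.3  0.8 -1. ] w 0.0852 g 0.0 t 19.77 UNITS [-0.032 -0.065  5.127] turn 0.17
```

{"fn": "drive_tool", "kwargs": {
  "rows": [
    [0, -0.05, 1.2, 0.15],
    [0, -0.06, 2.4, 0.15],
    [0, -0.06, 3.5, 0.15],
    [-0.03, -0.06, 4.3, 0.15],
    [-0.03, -0.06, 4.8, 0.15],
    [-0.03, -0.06, 5.1, 0.15],
    [-0.03, -0.06, 5.12, 0.15],
    [-0.03, -0.06, 5.12, 0.15]
  ]
}}

```text
clock: 20.43
position: [0.4666, -0.2123, 0.0929]
ee_rot: [0.001, 0.744, 0.668, 0.0]
contact_force: [0.2, 0.0, 0.3]
width: 0.0849
gripper_force: 0.0
```

{"fn": "drive_tool", "kwargs": {
  "rows": [
    [0, 0, 0, 0],
    [0, 0, 0, 0],
    [0, 0, 0, 0],
    [0, 0, 0, 0],
    [0, 0, 0, 0],
    [0, 0, 0, 0],
    [0, 0, 0, 0],
    [0, 0, 0, 0]
  ],
  "grip": 36,
  "newtons": 40
}}

```text
clock: 21.1
position: [0.4664, -0.2127, 0.0933]
ee_rot: [0.001, 0.744, 0.668, 0.0]
contact_force: [-1.5, -0.2, 5.8]
width: 0.0439
gripper_force: 40.2
```

{"fn": "drive_tool", "kwargs": {
  "rows": [
    [-0.09, 0, -0.14, 0],
    [-0.19, 0, -0.28, 0],
    [-0.29, 0, -0.42, 0],
    [-0.39, 0, -0.56, 0],
    [-0.49, 0, -0.71, 0],
    [-0.59, 0, -0.86, 0],
    [-0.69, 0, -1, 0],
    [-0.73, 0, -1.06, 0]
  ]
}}

```text
clock: 21.77
position: [0.4643, -0.231, 0.1194]
ee_rot: [0.001, 0.745, 0.667, 0.0]
contact_force: [-0.4, 0.4, -1.1]
width: 0.0438
gripper_force: 41.0
```

```bash
python3 -c "
from h import *
units([.47,-.213,.22],-6.3); print(get_state()['moment']);prof()"
```

```text
pos [ 0.4643 -0.231   0.1194] yaw -6.3 F [-0.4  0.4 -1.1] w 0.0438 g 41.0 t 21.77 UNITS [ 0.74   0.153 -4.024] turn 0.01
[-0.02358904 -0.01256167  0.05630882]
-25.0 374 -0.4 | -20.0 404 3.3 | -15.0 385 7.5 | -10.0 456 13.3 | -5.0 361 18.5 | 0.0 274 23.1 | 5.0 236 27.3 | 10.0 226 31.3 | 15.0 204 35.3 | 20.0 214 39.4 | 25.0 181 43.8 | 30.0 268 49.2 | 35.0 132 51.7 | 40.0 31 53.6 | 85.0 19 47.9 |
```

{"fn": "drive_tool", "kwargs": {
  "rows": [
    [0.12, 0, -0.08, 0],
    [0.22, 0, -0.17, 0],
    [0.3, 0, -0.25, 0],
    [0.39, 0, -0.34, 0],
    [0.47, 0, -0.42, 0],
    [0.56, 0, -0.5, 0],
    [0.65, 0, -0.57, 0],
    [0.73, 0, -0.63, 0]
  ]
}}

```text
clock: 22.48
position: [0.4659, -0.214, 0.135]
ee_rot: [0.002, 0.744, 0.668, -0.002]
contact_force: [-1.8, -7.4, -2.5]
width: 0.044
gripper_force: 41.5
```

{"fn": "drive_tool", "kwargs": {
  "rows": [
    [0.12, 0, -0.08, 0],
    [0.22, 0, -0.15, 0],
    [0.3, 0, -0.21, 0],
    [0.38, 0, -0.26, 0],
    [0.46, 0, -0.31, 0],
    [0.54, 0, -0.35, 0],
    [0.6, 0, -0.38, 0],
    [0.66, 0, -0.4, 0]
  ]
}}

```text
clock: 23.15
position: [0.4677, -0.1976, 0.1453]
ee_rot: [0.002, 0.744, 0.668, -0.002]
contact_force: [-2.7, -7.2, 0.2]
width: 0.0438
gripper_force: 41.0
```

```bash
python3 -c "
from h import *
units([.47,-.213,.22],-6.3); print(get_state()['moment']);prof()"
```

```text
pos [ 0.4677 -0.1976  0.1453] yaw -6.1 F [-2.7 -7.2  0.2] w 0.0438 g 41.0 t 23.15 UNITS [-0.617  0.158 -2.986] turn 0.03
[-1.36815212  0.39215589  0.03256471]
-25.0 87 16.2 | -20.0 1719 1.2 | -15.0 153 18.2 | -10.0 138 18.5 | -5.0 110 18.7 | 0.0 214 19.9 | 5.0 98 21.6 | 10.0 90 21.8 | 15.0 76 22.0 | 20.0 73 22.2 | 25.0 67 22.5 | 30.0 62 22.6 | 35.0 57 22.8 | 40.0 52 23.2 | 45.0 45 23.4 | 50.0 97 29.3 | 55.0 259 29.5 | 60.0 107 37.3 | 65.0 98 41.0 | 70.0 90 44.6 | 75.0 95 48.0 | 80.0 84 51.6 | 85.0 83 55.3 |
```

{"fn": "drive_tool", "kwargs": {
  "rows": [
    [-0.03, 0, -0.4, 0],
    [-0.03, 0, -1.2, 0],
    [-0.03, 0, -2.2, 0],
    [-0.03, 0, -3.3, 0],
    [-0.03, 0, -4.4, 0],
    [-0.03, 0, -5.5, 0],
    [-0.03, 0, -6.5, 0],
    [-0.03, 0, -7, 0]
  ]
}}

```text
clock: 23.87
position: [0.4686, -0.196, 0.3234]
ee_rot: [0.002, 0.744, 0.668, 0.002]
contact_force: [-0.4, -0.3, -0.4]
width: 0.0441
gripper_force: 41.9
```

```bash
python3 -c "
from h import *
units([.555,.2,.32],88); prof()"
```

```text
pos [ 0.4686 -0.196   0.3234] yaw -6.2 F [-0.4 -0.3 -0.4] w 0.0441 g 41.9 t 23.87 UNITS [16.119  1.724  0.139] turn 14.3
-25.0 143 15.2 | -20.0 1655 -0.0 | -15.0 151 17.7 | -10.0 145 18.0 | -5.0 124 18.3 | 0.0 201 19.8 | 5.0 106 21.4 | 10.0 89 21.8 | 15.0 86 22.1 | 20.0 78 22.3 | 25.0 68 22.7 | 30.0 69 23.0 | 35.0 52 23.3 | 40.0 51 23.6 | 45.0 52 23.9 | 50.0 46 24.3 | 55.0 45 24.6 | 60.0 24 24.9 |
```

{"fn": "drive_tool", "kwargs": {
  "rows": [
    [0.6, 0.1, 0, -0.5],
    [1.8, 0.2, 0, -1.5],
    [3.2, 0.3, 0, -2.6],
    [4.6, 0.5, 0, -3.7],
    [6, 0.7, 0, -4.8],
    [7.4, 0.8, 0, -5.9],
    [8.8, 1, 0, -7],
    [9.6, 1.1, 0, -8]
  ]
}}

```text
clock: 24.58
position: [0.5206, 0.0433, 0.3188]
ee_rot: [-0.001, 0.405, 0.914, 0.001]
contact_force: [-0.1, 0.2, -1.5]
width: 0.0439
gripper_force: 41.8
```

```bash
python3 -c "
from h import *
units([.557,.2003,.32],88)"
```

```text
pos [0.5206 0.0433 0.3188] yaw 42.2 F [-0.1  0.2 -1.5] w 0.0439 g 41.8 t 24.58 UNITS [ 3.672  5.298 -0.027] turn -7.63
```

{"fn": "drive_tool", "kwargs": {
  "rows": [
    [0.6, 0.8, 0, -1],
    [1.2, 1.7, 0, -2],
    [1.9, 2.7, 0, -3],
    [2.6, 3.7, 0, -4],
    [3.2, 4.6, 0, -5],
    [3.5, 5.1, 0, -6],
    [3.65, 5.27, 0, -7],
    [3.67, 5.3, 0, -7.65]
  ]
}}

```text
clock: 25.25
position: [0.5579, 0.1982, 0.3183]
ee_rot: [-0.002, 0.017, 1.0, 0.001]
contact_force: [-0.8, 0.3, -1.1]
width: 0.0439
gripper_force: 41.8
```

{"fn": "drive_tool", "kwargs": {
  "rows": [
    [0, 0, 0.6, 0],
    [0, 0, 1.8, 0],
    [0, 0, 3, 0],
    [0, 0, 4.2, 0],
    [0, 0, 5.4, 0],
    [0, 0, 6.2, 0],
    [0, 0, 6.6, 0],
    [0, 0, 6.6, 0]
  ]
}}

```text
clock: 25.92
position: [0.5564, 0.1957, 0.1515]
ee_rot: [-0.003, 0.02, 1.0, -0.0]
contact_force: [-0.2, -0.3, -0.4]
width: 0.0439
gripper_force: 41.8
```

```bash
python3 -c "
from h import *
units([.557,.2003,.115],88); prof()
c=info('wrist'); im,d=eyes.get_image('wrist'); P=cloud(c,d)
s=get_state(); g=(abs(P[...,0]-s['position'][0])<.012)&(abs(P[...,1]-s['position'][1])<.015)&(P[...,2]>.1); print('cap top',np.median(P[g][:,2])-s['position'][2])"
```

```text
pos [0.5564 0.1957 0.1515] yaw 87.7 F [-0.2 -0.3 -0.4] w 0.0439 g 41.8 t 25.92 UNITS [-0.025  0.187  1.461] turn -0.06
-25.0 114 16.0 | -20.0 1679 0.5 | -15.0 161 18.3 | -10.0 136 18.6 | -5.0 116 18.9 | 0.0 215 20.4 | 5.0 103 21.9 | 10.0 88 22.3 | 15.0 88 22.6 | 20.0 72 23.0 | 25.0 69 23.3 | 30.0 66 23.6 | 35.0 54 23.8 | 40.0 58 24.2 | 45.0 44 24.6 | 50.0 47 24.9 | 55.0 39 25.2 | 60.0 32 25.5 | 75.0 152 45.7 | 80.0 240 51.8 | 
cap top 0.019840454448837502
```

{"fn": "drive_tool", "kwargs": {
  "rows": [
    [0, 0.08, 0.1, 0],
    [-0.03, 0.16, 0.3, 0],
    [-0.03, 0.16, 0.6, 0],
    [-0.03, 0.16, 1, 0],
    [-0.03, 0.16, 1.4, 0],
    [-0.03, 0.16, 1.8, 0],
    [-0.03, 0.16, 2.1, 0],
    [-0.03, 0.16, 2.2, 0]
  ]
}}

```text
clock: 26.68
position: [0.5586, 0.1993, 0.0974]
ee_rot: [-0.002, 0.02, 1.0, -0.0]
contact_force: [0.6, -0.6, -1.6]
width: 0.0437
gripper_force: 41.8
```

{"fn": "drive_tool", "kwargs": {
  "rows": [
    [0, 0, 0.03, 0],
    [0, 0, 0.07, 0],
    [0, 0, 0.11, 0],
    [0, 0, 0.15, 0],
    [0, 0, 0.18, 0],
    [0, 0, 0.2, 0],
    [0, 0, 0.2, 0],
    [0, 0, 0.2, 0]
  ]
}}

```text
clock: 27.35
position: [0.5598, 0.1997, 0.0947]
ee_rot: [0.0, 0.02, 1.0, 0.0]
contact_force: [-1.0, 0.2, -1.0]
width: 0.0438
gripper_force: 41.8
```

```bash
python3 -c "
from h import *
units([.557,.2003,.085],88); print(get_state()['moment']);prof()"
```

```text
pos [0.5598 0.1997 0.0947] yaw 87.7 F [-1.   0.2 -1. ] w 0.0438 g 41.8 t 27.35 UNITS [0.114 0.02  0.388] turn -0.06
[-0.04414617  0.02285917 -0.02094817]
-25.0 125 16.1 | -20.0 1664 0.5 | -15.0 157 18.2 | -10.0 143 18.6 | -5.0 137 18.8 | 0.0 208 20.5 | 5.0 102 21.9 | 10.0 86 22.2 | 15.0 85 22.5 | 20.0 750 50.6 | 25.0 69 23.3 | 30.0 64 23.7 | 35.0 163 35.2 | 40.0 65 24.3 | 45.0 48 24.5 | 50.0 48 24.8 | 55.0 41 25.2 | 60.0 29 25.4 | 75.0 25 21.4 |
```

{"fn": "drive_tool", "kwargs": {
  "rows": [
    [0.06, 0.02, 0.04, 0],
    [0.08, 0.02, 0.08, 0],
    [0.08, 0.02, 0.12, 0],
    [0.08, 0.02, 0.16, 0],
    [0.08, 0.02, 0.2, 0],
    [0.08, 0.02, 0.22, 0],
    [0.08, 0.02, 0.22, 0],
    [0.08, 0.02, 0.22, 0]
  ]
}}

```text
clock: 28.07
position: [0.5578, 0.2003, 0.089]
ee_rot: [0.0, 0.02, 1.0, 0.0]
contact_force: [0.0, -0.6, -1.5]
width: 0.044
gripper_force: 41.8
```

{"fn": "drive_tool", "kwargs": {
  "rows": [
    [0, 0, 0.02, 0],
    [0, 0, 0.04, 0],
    [0, 0, 0.06, 0],
    [0, 0, 0.08, 0],
    [0, 0, 0.08, 0],
    [0, 0, 0.08, 0],
    [0, 0, 0.08, 0],
    [0, 0, 0.08, 0]
  ]
}}

```text
clock: 28.73
position: [0.5578, 0.2002, 0.0871]
ee_rot: [0.0, 0.02, 1.0, 0.0]
contact_force: [0.1, 0.4, -1.1]
width: 0.044
gripper_force: 41.8
```

{"fn": "drive_tool", "kwargs": {
  "rows": [
    [0, 0, 0.02, 0],
    [0, 0, 0.04, 0],
    [0, 0, 0.06, 0],
    [0, 0, 0.08, 0],
    [0, 0, 0.08, 0],
    [0, 0, 0.08, 0],
    [0, 0, 0.08, 0],
    [0, 0, 0.08, 0]
  ]
}}

```text
clock: 29.4
position: [0.5578, 0.2003, 0.0851]
ee_rot: [0.0, 0.02, 1.0, 0.0]
contact_force: [0.8, -0.4, -1.2]
width: 0.0441
gripper_force: 41.8
```

{"fn": "drive_tool", "kwargs": {
  "rows": [
    [0, 0, 0.02, 0],
    [0, 0, 0.04, 0],
    [0, 0, 0.06, 0],
    [0, 0, 0.08, 0],
    [0, 0, 0.08, 0],
    [0, 0, 0.08, 0],
    [0, 0, 0.08, 0],
    [0, 0, 0.08, 0]
  ]
}}

```text
clock: 30.07
position: [0.5578, 0.2003, 0.0833]
ee_rot: [0.0, 0.02, 1.0, 0.0]
contact_force: [-0.8, -0.6, 1.7]
width: 0.0438
gripper_force: 42.2
```

{"fn": "drive_tool", "kwargs": {
  "rows": [
    [0, 0, 0.02, 0],
    [0, 0, 0.04, 0],
    [0, 0, 0.04, 0],
    [0, 0, 0.04, 0],
    [0, 0, 0.04, 0],
    [0, 0, 0.04, 0],
    [0, 0, 0.04, 0],
    [0, 0, 0.04, 0]
  ]
}}

```text
clock: 30.73
position: [0.5579, 0.2003, 0.0823]
ee_rot: [0.0, 0.02, 1.0, 0.0]
contact_force: [-0.5, 0.4, 5.3]
width: 0.0439
gripper_force: 42.4
```

{"fn": "drive_tool", "kwargs": {
  "rows": [
    [0, 0, -0.04, 0],
    [0, 0, -0.04, 0],
    [0, 0, -0.04, 0],
    [0, 0, -0.04, 0],
    [0, 0, -0.04, 0],
    [0, 0, -0.04, 0],
    [0, 0, -0.04, 0],
    [0, 0, -0.04, 0]
  ]
}}

```text
clock: 31.4
position: [0.5578, 0.2003, 0.083]
ee_rot: [0.0, 0.02, 1.0, 0.0]
contact_force: [-1.5, -0.0, 2.5]
width: 0.0438
gripper_force: 42.2
```

{"fn": "drive_tool", "kwargs": {
  "rows": [
    [0, 0, 0, 0],
    [0, 0, 0, 0],
    [0, 0, 0, 0],
    [0, 0, 0, 0],
    [0, 0, 0, 0],
    [0, 0, 0, 0],
    [0, 0, 0, 0],
    [0, 0, 0, 0]
  ],
  "grip": 62
}}

```text
clock: 32.07
position: [0.5578, 0.2003, 0.083]
ee_rot: [0.0, 0.02, 1.0, 0.0]
contact_force: [0.3, 0.2, 0.6]
width: 0.062
gripper_force: 0.0
```

{"fn": "drive_tool", "kwargs": {
  "rows": [
    [0, 0, -0.2, 0],
    [0, 0, -1, 0],
    [0, 0, -2.2, 0],
    [0, 0, -3.6, 0],
    [0, 0, -5, 0],
    [0, 0, -6.4, 0],
    [0, 0, -7.8, 0],
    [0, 0, -9, 0]
  ]
}}

```text
clock: 32.73
position: [0.5578, 0.2003, 0.3114]
ee_rot: [0.001, 0.02, 1.0, 0.0]
contact_force: [0.4, -0.5, -0.3]
width: 0.062
gripper_force: 0.0
```

Run:
```python
from h import *
s,c,im,P=axis(save='pics/w7.png')
hsv=cv2.cvtColor(im,cv2.COLOR_RGB2HSV)
for nm,x,y in(("red",.618,.198),("clear",.556,.2),("chalk",.493,.203)):
    g=(abs(P[...,0]-x)<.032)&(abs(P[...,1]-y)<.032)&(P[...,2]>.068)&(P[...,2]<.125); q=P[g]
    if len(q)<20: print(nm,len(q)); continue
    t=q[q[:,2]>np.percentile(q[:,2],90)-.004]; A=np.c_[t[:,:2]-t[:,:2].mean(0),np.ones(len(t))]; k=np.linalg.lstsq(A,t[:,2],rcond=None)[0]; print(nm,len(q),len(t),t.mean(0).round(4),"slope deg",np.degrees(k[:2]).round(1))
i2,d2=eyes.get_image("top"); np.save("pics/top2.npy",d2); cv2.imwrite("pics/top2.png",i2[:,:,::-1])
P=cloud(info("top"),d2)
for n,d0 in(("before",np.load("pics/top0.npy")),("now",d2)):
    P=cloud(info("top"),d0)
    for nm,lo,hi in(("plain",-.02,.114),("str",.284,.42)):
        g=(P[...,2]>.15)&(P[...,2]<.222)&(P[...,0]>.44)&(P[...,0]<.67)&(P[...,1]>lo)&(P[...,1]<hi); a=P[g]; print(n,nm,len(a),a.min(0).round(3),a.max(0).round(3))
units([.557,.06,.28],88)
```

```text
red 1457 995 [0.6176 0.1974 0.1002] slope deg [0.8 0.3]
clear 1414 1156 [0.5527 0.2    0.1043] slope deg [0.9 0.2]
chalk 1661 1661 [0.4918 0.2035 0.0741] slope deg [ 0.2 -0.5]
before plain 996 [0.44  0.078 0.151] [0.665 0.114 0.219]
before str 2282 [0.445 0.284 0.15 ] [0.67  0.345 0.215]
now plain 998 [0.44  0.078 0.153] [0.665 0.114 0.218]
now str 1502 [0.445 0.284 0.15 ] [0.608 0.345 0.215]
pos [0.5602 0.2008 0.3149] yaw 87.7 F [0.3 0.1 0.5] w 0.0624 g 0.0 t 32.83 UNITS [-0.085 -5.638  1.379] turn -0.06
```

View pics/w7.png

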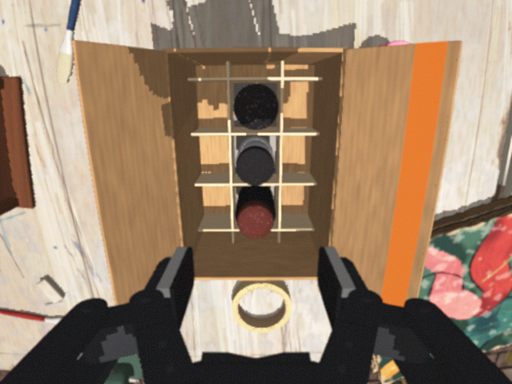

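{"fn": "drive_tool", "kwargs": {
  "rows": [
    [0, -0.8, 0, 0],
    [0, -1.8, 0, 0],
    [0, -2.8, 0, 0],
    [0, -3.8, 0, 0],
    [0, -4.8, 0, 0],
    [0, -5.8, 0, 0],
    [0, -6.6, 0, 0],
    [0, -6.8, 0, 0]
  ],
  "grip": 0
}}

```text
clock: 33.5
position: [0.5502, 0.0275, 0.3075]
ee_rot: [-0.001, 0.022, 1.0, -0.001]
contact_force: [-0.0, -0.0, -0.7]
width: 0.0001
gripper_force: 0.0
```

{"fn": "drive_tool", "kwargs": {
  "rows": [
    [0, -0.05, 0.4, 0],
    [0, -0.05, 1.2, 0],
    [0, -0.05, 2, 0],
    [0, -0.05, 2.8, 0],
    [0, -0.05, 3.6, 0],
    [0, -0.05, 4.3, 0],
    [0, -0.05, 4.6, 0],
    [0, -0.05, 4.6, 0]
  ]
}}

```text
clock: 34.17
position: [0.5491, 0.0303, 0.1904]
ee_rot: [-0.003, 0.02, 1.0, 0.0]
contact_force: [-0.4, -0.4, 0.7]
width: -0.0001
gripper_force: 0.0
```

```bash
python3 -c "
from h import *
units([.558,.106,.205],88)"
```

```text
pos [0.5491 0.0303 0.1904] yaw 87.7 F [-0.4 -0.4  0.7] w -0.0001 g 0.0 t 34.17 UNITS [-0.233  3.041 -0.582] turn -0.05
```

{"fn": "drive_tool", "kwargs": {
  "rows": [
    [0, 0.4, -0.2, 0],
    [0, 0.8, -0.3, 0],
    [0, 1.2, -0.4, 0],
    [0, 1.6, -0.5, 0],
    [0, 2, -0.55, 0],
    [0, 2.4, -0.6, 0],
    [0, 2.7, -0.6, 0],
    [0, 3, -0.6, 0]
  ]
}}

```text
clock: 34.83
position: [0.5544, 0.1051, 0.2104]
ee_rot: [0.001, 0.02, 1.0, 0.0]
contact_force: [-2.5, -1.1, 10.1]
width: -0.0003
gripper_force: 5.1
```

```bash
cat >> h.py <<'E'
def flap(hy,sgn,lo=.46,hi=.65):
    "wrist view: points of a flap, angle about hinge"
    s,c,im,P=axis(); g=(P[...,0]>lo)&(P[...,0]<hi)&(P[...,2]>.148)&(P[...,2]<.24)&(abs(P[...,1]-hy)<.1)&(abs(P[...,0]-s['position'][0])>.05)
    q=P[g]; print(len(q)); 
    if len(q)>30:
        z0=.1415 if sgn>0 else .1455
        a=np.arctan2(q[:,2]-z0,sgn*(q[:,1]-hy)); r=np.hypot(q[:,2]-z0,q[:,1]-hy); k=(r>.04)&(r<.1)
        print("hist",np.histogram(np.degrees(a[k]),np.arange(0,150,10))[0])
E
python3 -c "
from h import *
units([.558,.106,.205],88);flap(.1205,1)"
```

```text
pos [0.5544 0.1051 0.2104] yaw 87.7 F [-2.5 -1.1 10.1] w -0.0003 g 5.1 t 34.83 UNITS [-0.143  0.04   0.216] turn -0.05
2896
hist [   0    0    0    0    0    0    0    0 2466    0    0    0    0    0]
```

{"fn": "drive_tool", "kwargs": {
  "rows": [
    [0, 0, -0.4, 0],
    [0, 0, -0.7, 0],
    [0, 0.2, -0.8, 0],
    [0, 0.5, -0.8, 0],
    [0, 0.8, -0.8, 0],
    [0, 1.1, -0.7, 0],
    [0, 1.4, -0.6, 0],
    [0, 1.7, -0.4, 0]
  ]
}}

```text
clock: 35.55
position: [0.5556, 0.1475, 0.2177]
ee_rot: [0.0, 0.02, 1.0, 0.0]
contact_force: [0.2, -0.2, 0.4]
width: 0.0002
gripper_force: 0.5
```

```bash
python3 -c "
from h import *
units([.558,.166,.185],88);flap(.1205,1)"
```

```text
pos [0.5556 0.1475 0.2177] yaw 87.7 F [ 0.2 -0.2  0.4] w 0.0002 g 0.5 t 35.55 UNITS [-0.064  0.743  1.309] turn -0.06
9627
hist [   0    0    0    0    0 7290   65    0    0    0    0    0    0    0]
```

{"fn": "drive_tool", "kwargs": {
  "rows": [
    [0, 0.25, 0.3, 0],
    [0, 0.45, 0.6, 0],
    [0, 0.6, 0.9, 0],
    [0, 0.7, 1.2, 0],
    [0, 0.74, 1.45, 0],
    [0, 0.74, 1.65, 0],
    [0, 0.74, 1.8, 0],
    [0, 0.74, 1.88, 0]
  ]
}}

```text
clock: 36.27
position: [0.556, 0.1648, 0.1703]
ee_rot: [-0.001, 0.021, 1.0, -0.0]
contact_force: [0.6, -0.3, 0.9]
width: -0.0002
gripper_force: 0.5
```

{"fn": "drive_tool", "kwargs": {
  "rows": [
    [0, 0, 0.04, 0],
    [0, 0, 0.08, 0],
    [0, 0, 0.12, 0],
    [0, 0, 0.16, 0],
    [0, 0, 0.2, 0],
    [0, 0, 0.22, 0],
    [0, 0, 0.22, 0],
    [0, 0, 0.22, 0]
  ]
}}

```text
clock: 36.93
position: [0.5565, 0.1649, 0.1655]
ee_rot: [0.0, 0.02, 1.0, -0.0]
contact_force: [0.3, 0.4, -0.6]
width: 0.0004
gripper_force: 0.0
```

```bash
cat >> h.py <<'E'
def flat(y0,y1):
    s,c,im,P=axis(); g=(P[...,0]>.46)&(P[...,0]<.65)&(P[...,2]>.12)&(P[...,2]<.2)&(P[...,1]>y0)&(P[...,1]<y1)&(abs(P[...,0]-s['position'][0])>.05); q=P[g]
    k=np.polyfit(q[:,1],q[:,2],1); print(len(q),"slope rad",k[0].round(3),"z",np.median(q[:,2]).round(4))
E
python3 -c "
from h import *
units([.558,.166,.167],88);flat(.135,.195)"
```

```text
pos [0.5565 0.1649 0.1655] yaw 87.7 F [ 0.3  0.4 -0.6] w 0.0004 g 0.0 t 36.93 UNITS [-0.059  0.047 -0.059] turn -0.06
14668 slope rad 0.008 z 0.1427
```

{"fn": "drive_tool", "kwargs": {
  "rows": [
    [0, 0, -0.6, 0],
    [0, 0, -1.6, 0],
    [0, 0, -2.8, 0],
    [0, 0, -4, 0],
    [0, 0, -5, 0],
    [0, 0, -5.8, 0],
    [0, 0.3, -6, 0],
    [0, 0.9, -6, 0]
  ]
}}

```text
clock: 37.65
position: [0.5582, 0.1869, 0.3176]
ee_rot: [0.002, 0.021, 1.0, 0.0]
contact_force: [0.1, 0.1, -0.5]
width: 0.0001
gripper_force: 0.0
```

{"fn": "drive_tool", "kwargs": {
  "rows": [
    [0, 1, 0, 0],
    [0, 2.2, 0, 0],
    [0, 3.4, 0, 0],
    [0, 4.6, 0, 0],
    [0, 5.8, 0, 0],
    [0, 7, 0, 0],
    [0, 8, 0, 0],
    [0, 8.6, 0, 0]
  ]
}}

```text
clock: 38.32
position: [0.5652, 0.4056, 0.3135]
ee_rot: [-0.001, 0.019, 1.0, 0.0]
contact_force: [0.7, 0.1, -0.4]
width: 0.0
gripper_force: 0.0
```

```bash
python3 -c "
from h import *
units([.556,.402,.205],88);flap(.2805,-1)"
```

```text
pos [0.5652 0.4056 0.3135] yaw 87.8 F [ 0.7  0.1 -0.4] w 0.0 g 0.0 t 38.32 UNITS [ 0.354 -0.157  4.339] turn -0.03
4710
hist [   0    0    0    0    0    0    0    0    0    0    0    0  678 2507]
```

{"fn": "drive_tool", "kwargs": {
  "rows": [
    [0.1, 0, 0.4, 0],
    [0.2, 0, 1.2, 0],
    [0.3, 0, 2, 0],
    [0.35, 0, 2.8, 0],
    [0.35, 0, 3.6, 0],
    [0.35, 0, 4.1, 0],
    [0.35, 0, 4.3, 0],
    [0.35, 0, 4.3, 0]
  ]
}}

```text
clock: 39.03
position: [0.5565, 0.4015, 0.206]
ee_rot: [-0.002, 0.021, 1.0, -0.001]
contact_force: [0.4, -0.7, 0.6]
width: -0.0001
gripper_force: 0.0
```

```bash
python3 -c "
from h import *
units([.556,.295,.24],88);"
```

```text
pos [0.5565 0.4015 0.206 ] yaw 87.6 F [ 0.4 -0.7  0.6] w -0.0001 g 0.0 t 39.03 UNITS [-0.152 -4.262 -1.349] turn -0.06
```

{"fn": "drive_tool", "kwargs": {
  "rows": [
    [0, -0.6, -0.1, 0],
    [0, -1.2, -0.2, 0],
    [0, -1.8, -0.4, 0],
    [0, -2.4, -0.7, 0],
    [0, -2.9, -1, 0],
    [0, -3.4, -1.3, 0],
    [0, -3.8, -1.5, 0],
    [0, -4.2, -1.5, 0]
  ]
}}

```text
clock: 39.7
position: [0.5537, 0.2967, 0.2478]
ee_rot: [0.002, 0.021, 1.0, 0.001]
contact_force: [0.8, 1.6, 1.4]
width: 0.0001
gripper_force: 0.7
```

```bash
python3 -c "
from h import *
units([.556,.25,.23],88);flap(.2805,-1)"
```

```text
pos [0.5537 0.2967 0.2478] yaw 87.6 F [0.8 1.6 1.4] w 0.0001 g 0.7 t 39.7 UNITS [-0.169 -1.863  0.708] turn -0.06
1365
hist [   0    0    0    0    0    0    0    0    0 1185    0    0    0    0]
```

{"fn": "drive_tool", "kwargs": {
  "rows": [
    [0, -0.5, 0.1, 0],
    [0, -0.9, 0.25, 0],
    [0, -1.3, 0.45, 0],
    [0, -1.7, 0.7, 0],
    [0, -2, 1, 0],
    [0, -2.2, 1.3, 0],
    [0, -2.35, 1.6, 0],
    [0, -2.4, 1.9, 0]
  ]
}}

```text
clock: 40.42
position: [0.5504, 0.237, 0.197]
ee_rot: [-0.0, 0.021, 1.0, -0.0]
contact_force: [0.3, -0.8, 2.0]
width: -0.0001
gripper_force: 0.5
```

{"fn": "drive_tool", "kwargs": {
  "rows": [
    [0, -0.05, 0.25, 0],
    [0, -0.05, 0.5, 0],
    [0, -0.05, 0.7, 0],
    [0, -0.05, 0.9, 0],
    [0, -0.05, 1, 0],
    [0, -0.05, 1.08, 0],
    [0, -0.05, 1.14, 0],
    [0, -0.05, 1.14, 0]
  ]
}}

```text
clock: 41.08
position: [0.5504, 0.2368, 0.1693]
ee_rot: [-0.0, 0.02, 1.0, 0.0]
contact_force: [-0.8, -0.2, -0.4]
width: 0.0
gripper_force: 0.0
```

```bash
python3 -c "
from h import *
units([.556,.235,.169],88);flat(.205,.265);flat(.135,.18)"
```

```text
pos [0.5504 0.2368 0.1693] yaw 87.7 F [-0.8 -0.2 -0.4] w 0.0 g 0.0 t 41.08 UNITS [-0.227 -0.061  0.012] turn -0.06
12587 slope rad -0.011 z 0.1465
7875 slope rad 0.008 z 0.1426
```

Both flaps read flat. Lift clear and check once.

{"fn": "drive_tool", "kwargs": {
  "rows": [
    [0, 0, -0.5, 0],
    [0, 0, -1.4, 0],
    [0, 0, -2.4, 0],
    [0, 0, -3.4, 0],
    [0, 0, -4.4, 0],
    [0, 0, -5.2, 0],
    [0, 0, -5.6, 0],
    [0, 0, -5.6, 0]
  ]
}}

```text
clock: 41.85
position: [0.5516, 0.237, 0.3124]
ee_rot: [0.003, 0.02, 1.0, 0.001]
contact_force: [0.7, -0.9, -0.4]
width: -0.0
gripper_force: 0.0
```

```bash
python3 -c "
from h import *
units([.556,.235,.3],88);flat(.205,.265);flat(.135,.18)
i,d=eyes.get_image('top'); I=np.load('pics/top0i.npy').astype(int); print('water diff',abs(i[115:165,245:292].astype(int)-I[115:165,245:292]).mean())
cv2.imwrite('pics/fin.png',axis()[2][:,:,::-1])"
```

```text
pos [0.5516 0.237  0.3124] yaw 87.7 F [ 0.7 -0.9 -0.4] w -0.0 g 0.0 t 41.85 UNITS [-0.177 -0.074  0.497] turn -0.06
4370 slope rad -0.011 z 0.1465
4087 slope rad 0.008 z 0.1425
water diff 4.959007092198582
```

View pics/fin.png

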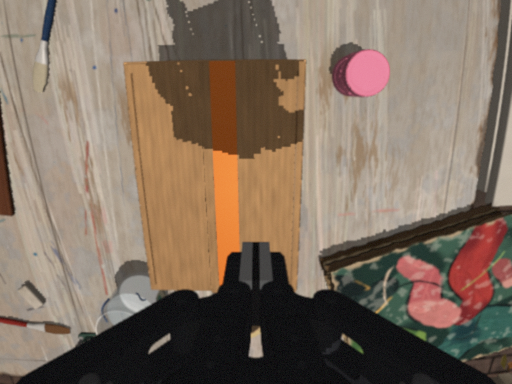

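The picture shows the carton closed, from (125,60) to (305,290). The striped flap (stripe at column 225) lies over the plain one, and the arm is clear.

```bash
python3 -c "
from rig import order
print(order.sign_off())"
```

```text
the job is handed in; nothing more can be done
None
```

I handed the job in at about 42 s: both ink jars measured upright in their cells (red in cell 2, clear in cell 1) before I folded the plain flap flat and the striped flap flat over it, with the chalk pot still in its cell; the red jar settled about 1.6 mm on release because the fingertips met the partition first, I did not measure the water jar's final position (nothing went near it), and no verdict came back.

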